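Load the clay scent plaques on the closet's hanging tray and hang it up

ROBOT

A 7-joint arm with a two-finger parallel gripper is mounted at the origin on the work surface. World frame = base frame: x ahead of the robot, y to its left, z up, the work surface at z = 0. Lengths are in m, angles in rad, forces in N, time in s.
With the tool pointing down it reaches from about 0.35 to 0.9 m from the base axis. Payload 19.9 kg.
Tool frame: the origin (TCP) lies at the centre of the arm's flange, where the gripper is bolted on; the fingertips stand 173 mm ahead of it and the grasp point (between the pads) lies 155 mm ahead of it; z points along the fingers, y is the line along which they close (so a half turn about z gives the same grasp; the last joint's range is limited). The gripper opens to 85 mm and grips with 20 to 120 N. Pads are 22 mm wide; open, the fingers measure 114 mm over their backs; the gripper's body (76 mm by 85 mm) begins 54 mm behind the grasp point. The pads swing forward as they close: fully open they stand 13 mm farther back than shut.
Start: joints at [-1.242, 0.417, -0.01, 1.614, 0.005, 1.111, -0.053], TCP at [0.226, 0.583, 0.405] pointing down, gripper open.
Joint ranges: [-2.81, 2.81], [-0.39, 2.02], [-1.27, 1.25], [0.06, 2.57], [-1.19, 4.33], [0.19, 2], [-2.82, 2.82]. Speed limits (rad/s): [1.89, 1.89, 2.39, 2.39, 3.01, 3.01, 3.01].

INTERFACE

Orientations are given as a unit quaternion [x, y, z, w].
In Python, from rig import monitor, optics, manip gives the robot as it stands.
- The arm moves only by the shell command python3 -m jog 'ROWS'. ROWS is JSON, a list of rows, each an object of numbers: "rx", "ry", "rz": the turn, a rotation vector about the tool's x, y, z in degrees; "dx", "dy", "dz": the shift along the tool's x, y, z in m; "grip": the closure, from 0 (fully open) to 1 (shut). In form: [{"rx": .., "ry": .., "rz": .., "dx": .., "dy": .., "dz": .., "grip": ..}, ...]. A call has 1 to 5 rows; each row is the pose to reach, as a shift and turn from the pose commanded when the call began, along the tool's axes at that moment; what a row does not reach only later rows make up. A row lasts 1/10 s, in which the tool goes at most 50 mm and 8.59 degrees, less where a joint would pass 70% of its speed; a pose out of reach is approached as far as the arm can. A call with a gripper value outside its range is refused whole. The fingers move at their own pace and stop on an object; the grip force is fixed at half the most. Time passes only in rows, so rows that repeat a pose let the fingers close. It gives the time, the measured TCP pose, the force, the opening and the grip force at its end, in the units of the state.
- monitor.read_state(): the state, without advancing time (a new reading comes with each control period).
- optics.capture(name): name is "scene" or "top" or "wrist"; returns the picture (480x640x3 uint8, blue, green, red); there is no depth.
- optics.camera_model(name): a dict with "mtx" (3x3 intrinsics, pixels), "dist_coeffs" ([k1, k2, p1, p2, k3] as OpenCV has them; the pictures are not rectified), "rvec" (rotation vector, rad) and "tvec" (3), from world to camera coordinates, as OpenCV has them; the wrist camera has in their place "tool_from_camera" (4x4, takes a point from camera to tool coordinates, whose origin is the TCP and whose axes are the flange's). Camera axes: x right, y down, z forward; pixel columns grow to the right and rows downward; lengths in m; the calibration is good to about 2 mm. A picture is of the moment at which its call begins: read the wrist's pose just before it. camera_model takes no time and is no camera call.
- manip.close_job(): hands the job in; it is judged then, once.
Trained networks look in the newest picture that a camera, given by its name, has taken for a name from the list of things; names that differ only in an ending like _2 or _b are one class to them, and where a whole thing is asked for, a point or a joint stands for the part that bears it (a point fixed in the world has none). Each returns a list of dicts, best first, with "score" (0 to 1); they miss things now and then, are a little off and sometimes report something else, mostly with a low value. They report only what shows in the picture. A call takes as long as a camera call. They do not tell look-alikes from the thing itself.
- optics.regions_of(label, camera): "mask" (480x640 bool, what is visible of it) and "xy" ([column, row] in pixels, amid what is visible of it).
The state is a dict: "time": time; "qpos": joint angles; "joint_vel": joint speeds; "tau": joint torques, N m; "tcp_pos": TCP position; "tool_rot": TCP orientation; "force": force on the tool from outside, world axes, zero at the start; "torque": the same for the moment, N m; "gripper_width": finger opening in m; "gripper_force": force on a finger pad.
Only numpy, scipy, OpenCV 4.12 (cv2) and the standard library are available. Lean on these libraries where they do the work, as an engineer would, in place of code of your own. Each camera call takes 0.05 s, during which the arm holds its last target. There are 200 camera calls.

TASK

With the lifter, take every clay scent plaque off the cork drying mat and set them side by side, lying flat on their feet, on the floor of the hanging tray; they are freshly oiled, so keep your fingers off them. When all are loaded, lay the lifter flat with its blade on its rubber mat again, and hang the tray by the middle of its handle on the hook of the post, so that it hangs still and about level with the plaques on it. Leave the shoe brush and the shoe cream tin where they are.

Things in the scene. Friction and masses are not known exactly. Their poses are not given: they have to be found in the camera images.
- plaque1: Square terracotta plaque, 90 x 90 x 8 mm, on four round feet 14 mm high and 10 mm across, centred 39 mm from its middle in x and y: under it runs a gap 14 mm high, 68 mm wide, both ways. 22 mm tall in all, about 110 g. Two or three stand on the cork mat, about 112 mm apart, a little askew; the rest are absent. Origin: its middle, level with the soles of the feet; z up.
- plaque2: A plaque like plaque1.
- plaque3: A plaque like plaque1.
- cork_mat: Cork drying mat, 180 (x) x 370 (y) x 4 mm, fixed to the counter in the left part; the plaques stand in a row along its y. Its x points away from the robot: slide the lifter in along about +x. Origin: centre of the underside.
- lifter: Lifter (offset spatula), 155 g: flat steel blade 95 (x) x 54 (y) x 3 mm, from whose rear two wires rise to a level wooden handle. Rests flat on its blade on the rubber mat, balanced, the handle free in the air towards the robot. Origin: centre of the blade's underside; x points forward along the blade, away from the handle, z up.
- lifter_grip (a point): Where to grip the lifter: front half of its handle, 125 mm behind and 60 mm above the lifter's origin; axes as the lifter's. The handle is a level bar 115 mm long (x, from 90 to 205 mm behind the lifter's origin), 18 mm wide (y), 22 mm high.
- lifter_mat: The lifter's rubber mat, 170 (x) x 100 (y) x 3 mm, fixed to the counter in the middle. Origin: centre of the underside. The lifter lay on it with its x along the mat's x.
- carrier: Hanging tray of black steel, 0.38 kg: floor 116 (x) x 348 (y) x 5 mm, rimmed with lips of 4 mm sheet: 10 mm high above the floor at +x and both y ends, only 5 mm high at the -x side, over which the lifter brings plaques in along +x (it fits under a standing plaque above that lip). Stands loose on the counter in the right part, low side to the robot. Origin: centre of the underside; z up.
- carrier_bar (a point): Middle of the axis of the tray's handle, a round bar 10 mm thick, 180 mm long along the tray's y, over the tray's middle, 150 mm above its underside. Rigid with the tray: 8 mm wires slant from its ends down to 70 mm height at y = +-176 mm, then go straight down to the tray's ends. Hang it by this point; grip it about 55 mm to one side.
- hook_seat (a point): Top of the hook's arm where the tray's bar is to rest, 250 mm above the counter. The arm, a level round bar 10 mm thick, runs from a fixed post (24 mm square, 310 mm tall, foot 110 mm across) towards the robot. The seat lies 130 mm from the post's axis; the tip, 34 mm further out, turns up 28 mm above the seat. x points from tip to post; the hung bar lies along y.
- shoe_brush: Bystander: wooden shoe brush, 165 x 52 x 34 mm, lying on its bristles. Origin: centre of the underside.
- cream_tin: Bystander: round shoe cream tin, 92 mm across, 26 mm tall. Origin: centre of the underside.
There are look-alikes about, which are no part of the job. What is shaped like the plaque2 but turquoise is not meant.

How it is judged:
On the way, in this order (a step that is already met when the one before it is completed fails the run):
1. all plaques lie flat on the floor of the tray while the tray still stands on the counter (x of plaque1 in the frame of carrier between -0.03 and 0.03 m and y of plaque1 in the frame of carrier between -0.135 and 0.135 m and z of plaque1 in the frame of carrier between 0.001 and 0.01 m and x of plaque2 in the frame of carrier between -0.03 and 0.03 m and y of plaque2 in the frame of carrier between -0.135 and 0.135 m and z of plaque2 in the frame of carrier between 0.001 and 0.01 m and x of plaque3 in the frame of carrier between -0.03 and 0.03 m and y of plaque3 in the frame of carrier between -0.135 and 0.135 m and z of plaque3 in the frame of carrier between 0.001 and 0.01 m and height (world z) of carrier below 0.02 m), for 0.3 s.
2. the loaded tray hangs by its handle on the hook (x of plaque1 in the frame of carrier between -0.03 and 0.03 m and y of plaque1 in the frame of carrier between -0.135 and 0.135 m and z of plaque1 in the frame of carrier between 0.001 and 0.01 m and x of plaque2 in the frame of carrier between -0.03 and 0.03 m and y of plaque2 in the frame of carrier between -0.135 and 0.135 m and z of plaque2 in the frame of carrier between 0.001 and 0.01 m and x of plaque3 in the frame of carrier between -0.03 and 0.03 m and y of plaque3 in the frame of carrier between -0.135 and 0.135 m and z of plaque3 in the frame of carrier between 0.001 and 0.01 m and distance between carrier_bar and hook_seat below 0.03 m and angle between carrier's own z axis and vertical below 0.26 rad and height (world z) of carrier above 0.06 m), for 0.3 s.
At the end, for the whole second after the job is handed in: Plaques flat on the tray floor (5 mm), within 30 mm of its centre line and 135 mm of its middle lengthwise; tray hangs with mid-bar within 30 mm of the seat, tilt under 15 degrees, under 0.05 m/s; lifter flat, blade centre within 60 x 50 mm of its mat's centre (all of step 2 and x of lifter in the frame of lifter_mat between -0.06 and 0.06 m and y of lifter in the frame of lifter_mat between -0.05 and 0.05 m and z of lifter in the frame of lifter_mat below 0.008 m and angle between lifter's own z axis and vertical below 0.1 rad and linear speed of carrier below 0.05 m/s and contact force between the fingers and carrier below 0.1 N); the robot touches nothing.
It fails at once if a plaque is touched by the fingers (contact force between the fingers and plaque1 above 1 N or contact force between the fingers and plaque2 above 1 N or contact force between the fingers and plaque3 above 1 N).
It fails at once if a plaque is turned over (angle between any of plaque1, plaque2, plaque3's own z axis and vertical above 1.2 rad).
It fails at once if the brush or the tin is moved (distance of any of shoe_brush, cream_tin from where it was at the start of the episode above 0.03 m).
Of plaque1, plaque2, plaque3 only 2 to 3 are there at a start; the rules pass over those that are not, and their reading is None.
At some moment in a run one of carrier, lifter may be knocked a few centimetres aside while the robot is not near it.
It also fails if it takes over 210 s, if anything falls off the work surface, if the arm or the gripper's body presses on something with over 40 N, if the wrist force passes 120 N, or if a joint passes its speed limit or range.

## Working session

There is one attempt and no reset: what is moved stays moved. The work goes in short steps, Python scripts to look and compute and a shell command to move; the robot and the scene stay as the last step left them, time stands still between calls to the robot, and variables do not carry over. Pictures are saved under pics/ and viewed, at most 14 in all, crops included, and the job is handed in when it is done.

```bash
mkdir -p pics; ls; cat > h.py <<'E'
import numpy as np, cv2
from scipy.spatial.transform import Rotation as R
from rig import monitor, optics, manip
def T():
    s=monitor.read_state(); M=np.eye(4); M[:3,:3]=R.from_quat(s["tool_rot"]).as_matrix(); M[:3,3]=s["tcp_pos"]; return M
def cam(name,tool=None):
    c=optics.camera_model(name); K=np.array(c["mtx"]);d=np.array(c["dist_coeffs"])
    if "rvec" in c:
        Rm=cv2.Rodrigues(np.array(c["rvec"],float))[0]; W=np.eye(4);W[:3,:3]=Rm.T;W[:3,3]=-Rm.T@np.array(c["tvec"]).ravel()
    else: W=(T() if tool is None else tool)@np.array(c["tool_from_camera"])
    return K,d,W
def back(name,px,z,tool=None):
    K,d,W=cam(name,tool); p=cv2.undistortPoints(np.array(px,float).reshape(-1,1,2),K,d)[:,0]
    r=np.c_[p,np.ones(len(p))]@W[:3,:3].T; o=W[:3,3]
    return o+r*((z-o[2])/r[:,2])[:,None]
def proj(name,P,tool=None):
    K,d,W=cam(name,tool); V=np.linalg.inv(W)
    return cv2.projectPoints(np.array(P,float).reshape(-1,1,3),cv2.Rodrigues(V[:3,:3])[0],V[:3,3],K,d)[0][:,0]
def shift(P,Rw=None):
    "world TCP target -> rows numbers from current pose"
    M=T(); d=M[:3,:3].T@(np.array(P)-M[:3,3]); r=np.zeros(3)
    if Rw is not None: r=R.from_matrix(M[:3,:3].T@Rw).as_rotvec(degrees=True)
    return np.round(d,4),np.round(r,2)
E
python3 - <<'E'
from h import *
for n in("scene","top","wrist"): cv2.imwrite(f"pics/{n}0.png",optics.capture(n))
for n in("top","scene"):
    print(n,np.round(cam(n)[2],2).tolist())
    for l in("plaque1","cork_mat","lifter","lifter_mat","carrier","hook_seat","shoe_brush","cream_tin"):
        try: print(l,[(round(r["score"],2),np.round(r["xy"]).tolist(),int(r["mask"].sum())) for r in optics.regions_of(l,n)])
        except Exception as e: print(l,e)
print(monitor.read_state())
E
```

```text
pics
top [[0.01, -0.98, 0.18, 0.19], [-1.0, -0.01, -0.01, 0.15], [0.01, -0.18, -0.98, 1.81], [0.0, 0.0, 0.0, 1.0]]
plaque1 [(0.96, [306.0, 299.0], 668), (0.85, [260.0, 221.0], 650), (0.75, [288.0, 200.0], 648), (0.64, [164.0, 254.0], 658), (0.58, [233.0, 234.0], 658)]
cork_mat [(0.68, [254.0, 211.0], 3086)]
lifter []
lifter_mat [(0.87, [354.0, 210.0], 815)]
carrier [(0.69, [461.0, 217.0], 3309), (0.25, [471.0, 306.0], 743)]
hook_seat [(0.7, [347.0, 158.0], 901)]
shoe_brush [(0.79, [470.0, 307.0], 762)]
cream_tin [(0.78, [248.0, 302.0], 626), (0.53, [350.0, 157.0], 873), (0.46, [259.0, 212.0], 3092)]
scene [[-0.6, 0.63, -0.48, 1.16], [0.8, 0.47, -0.37, 0.65], [-0.01, -0.61, -0.79, 1.26], [0.0, 0.0, 0.0, 1.0]]
plaque1 [(0.89, [318.0, 324.0], 1021), (0.88, [497.0, 362.0], 1173), (0.84, [407.0, 336.0], 1057), (0.79, [360.0, 328.0], 1040), (0.77, [371.0, 234.0], 765), (0.29, [266.0, 254.0], 908)]
cork_mat [(0.74, [361.0, 340.0], 5209)]
lifter [(0.9, [265.0, 259.0], 844), (0.49, [239.0, 149.0], 609)]
lifter_mat [(0.9, [244.0, 278.0], 1105)]
carrier [(0.65, [172.0, 217.0], 3232)]
hook_seat 
[... 153 characters left out ...]
95, 'qpos': array([-1.24148476,  0.41741864, -0.0102737 ,  1.61363702,  0.0046753 ,
        1.11071417, -0.05299493]), 'joint_vel': array([-0.00045625,  0.0009901 ,  0.00057533,  0.00110622, -0.0008673 ,
        0.00035534,  0.00112796]), 'tau': array([-6.56535867e-04, -8.64193153e+01,  6.78365976e-01, -4.35209298e+01,
        1.91643764e-02,  2.12145227e-03,  4.69848408e-05]), 'tcp_pos': array([0.22647768, 0.58250445, 0.40463299]), 'tool_rot': array([ 1.84358498e-01,  9.82859063e-01, -7.75679912e-05,  1.72693443e-06]), 'force': array([-0.46452007, -0.17049223,  0.13425338]), 'torque': array([ 0.03113119, -0.00685712, -0.04466098]), 'gripper_force': 0.0, 'gripper_width': 0.08546144959261795}
```

View pics/top0.png

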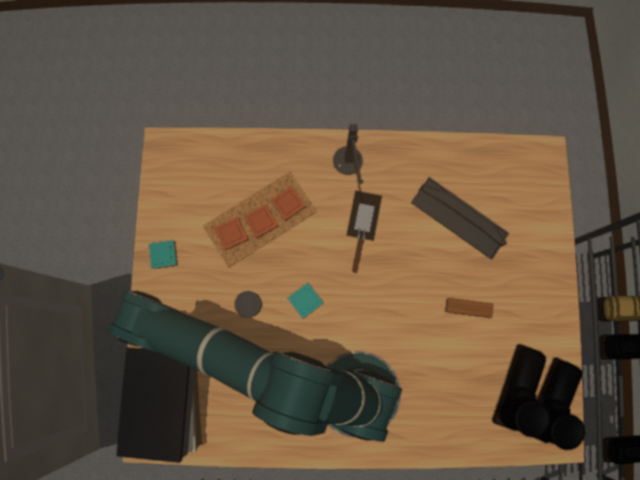

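View pics/scene0.png

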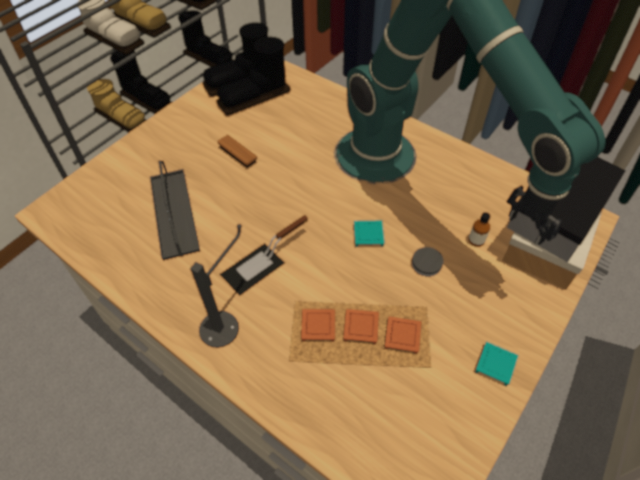

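The plaques on the cork are terracotta: top (233,234), (260,221) and (288,200). The turquoise ones at top (163,254) and (306,299) are look-alikes, so I'm excluding them. The lifter is at (362,225), the tray at (461,217) and the hook post at (348,158).

```bash
python3 - <<'E'
from h import *
def best(l,n,near=None):
    r=optics.regions_of(l,n)
    return r
def rect(m,n,z):
    c=max(cv2.findContours(m.astype(np.uint8),0,cv2.CHAIN_APPROX_NONE)[0],key=cv2.contourArea).reshape(-1,2)
    w=back(n,c,z)[:,:2]
    (x,y),(a,b),t=cv2.minAreaRect((w*1000).astype(np.float32)); return np.round([x,y,a,b,t],1)
for n in("top","scene"):
    im=optics.capture(n)
    for l,z in(("plaque1",.022),("cork_mat",.004),("lifter_mat",.003),("carrier",.006),("shoe_brush",.03),("cream_tin",.026)):
        for r in optics.regions_of(l,n):
            if r["score"]>.5: print(n,l,round(r["score"],2),np.round(r["xy"]),rect(r["mask"],n,z))
    cv2.imwrite(f"pics/{n}_crop.png",cv2.resize(im[110:330,190:520] if n=="top" else im[140:380,130:450],None,fx=2.4,fy=2.4,interpolation=cv2.INTER_CUBIC))
E
```

```text
top plaque1 0.92 [306. 299.] [315.  183.2  90.3  89.7  37.6]
top plaque1 0.75 [257. 220.] [591.1 344.5  92.   89.4  31.9]
top plaque1 0.73 [162. 253.] [466.4 690.3  92.4  94.    9.5]
top plaque1 0.6 [287. 201.] [656.8 249.6  92.   91.7  35.8]
top plaque1 0.59 [231. 233.] [544.4 449.2  93.5  93.5  28. ]
top cork_mat 0.59 [260. 212.] [604.3 351.  188.2 380.   33.6]
top lifter_mat 0.89 [354. 207.] [621.6 -20.1 105.  172.3  78.7]
top carrier 0.73 [461. 218.] [ 614.  -371.8  372.6  125.8   54.6]
top shoe_brush 0.86 [474. 306.] [ 293.4 -382.2  167.9   53.9   82.3]
top shoe_brush 0.61 [256. 210.] [595.9 348.2 179.1 369.1  33.5]
top cream_tin 0.78 [244. 303.] [298.5 379.5  85.2  85.8   1.1]
top cream_tin 0.67 [288. 202.] [656.  250.4  93.6  93.8  37.3]
scene plaque1 0.93 [361. 326.] [591.5 345.3  92.9  91.   30.9]
scene plaque1 0.9 [370. 233.] [320.7 189.4 103.   89.2  39.2]
scene plaque1 0.84 [406. 334.] [545.1 450.5  96.6  94.   26.9]
scene plaque1 0.78 [321. 321.] [657.3 253.5  97.9  89.7  36.2]
scene plaque1 0.74 [360. 343.] [610.8 358.9 180.1 365.4  33.8]
scene plaque1 0.61 [499. 363.] [470.7 688.8  95.9  89.9   8.1]
scene cork_mat 0.71 [359. 343.] [602.8 352.9 187.2 370.2  34.1]
scene lifter_mat 0.83 [245. 275.] [621.8 -17.8 104.8 169.2  78.2]
scene carrier 0.58 [173. 215.] [ 597.  -394.2  426.9  127.3   53.7]
scene shoe_brush 0.63 [238. 152.] [ 300.8 -370.7  180.8   65.6   82.2]
scene cream_tin 0.72 [428. 262.] [306.8 385.  101.6  92.8  28.9]
```

View pics/top_crop.png

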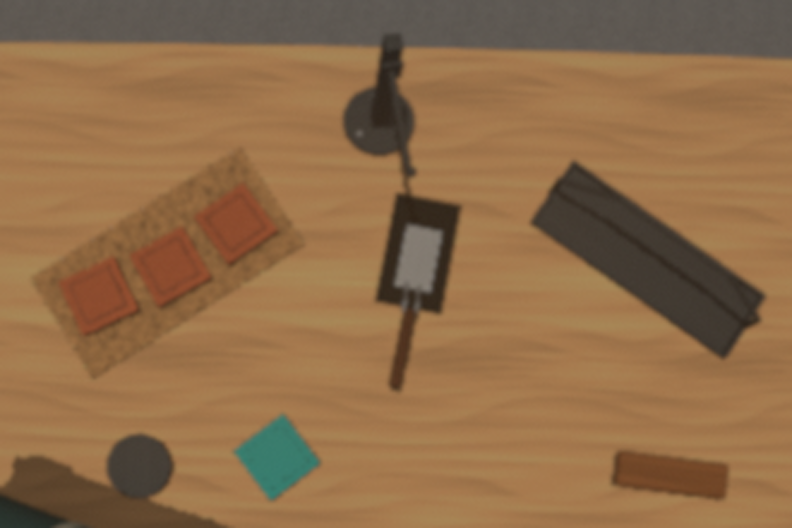

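View pics/scene_crop.png

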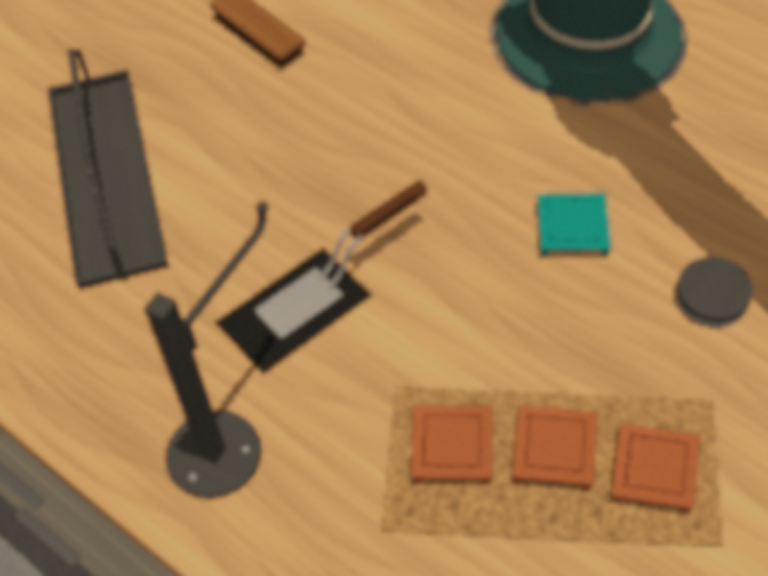

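The top crop confirms the choice: three terracotta plaques in a row on the cork, one turquoise plaque in front of it, and the lifter blade on its black mat with the handle towards the robot. The tray's long side slants down to the right. In the scene crop the hook arm leaves the post at about (190,315) and ends at a turned-up tip at (262,207).

```bash
cat >> h.py <<'E'
def down(yaw):
    "tool z down, tool x at world yaw (deg)"
    a=np.radians(yaw); x=np.array([np.cos(a),np.sin(a),0]); z=np.array([0,0,-1.]); return np.c_[x,np.cross(z,x),z]
E
python3 - <<'E'
from h import *
print(np.round(optics.camera_model("wrist")["tool_from_camera"],3).tolist(), np.round(optics.camera_model("wrist")["mtx"],0).tolist())
c=lambda u,v:(190+u/2.4,110+v/2.4); s=lambda u,v:(130+u/2.4,140+v/2.4)
print("handle",back("top",[c(395,388),c(409,312)],.074).round(3).tolist(),back("scene",[s(423,186),s(356,233)],.074).round(3).tolist())
print("blade",back("top",[c(420,258)],.006).round(3).tolist(),back("scene",[s(298,301)],.006).round(3).tolist())
print("post base",back("top",[c(379,121)],.003).round(3).tolist(),back("scene",[s(213,453)],.003).round(3).tolist())
print("post top",back("top",[c(392,40)],.31).round(3).tolist(),back("scene",[s(160,303)],.31).round(3).tolist())
print("tip",back("top",[c(410,172)],.278).round(3).tolist(),back("scene",[s(262,207)],.278).round(3).tolist())
print(shift([.51,.01,.40],down(169)))
E
```

```text
[[0.0, -0.966, -0.259, 0.066], [1.0, 0.0, -0.001, -0.0], [0.001, -0.259, 0.966, 0.03], [0.0, 0.0, 0.0, 1.0]] [[341.0, 0.0, 321.0], [0.0, 341.0, 237.0], [0.0, 0.0, 1.0]]
handle [[0.407, 0.018, 0.074], [0.516, -0.002, 0.074]] [[0.419, 0.028, 0.074], [0.525, 0.009, 0.074]]
blade [[0.61, -0.024, 0.006]] [[0.612, -0.018, 0.006]]
post base [[0.823, 0.037, 0.003]] [[0.824, 0.04, 0.003]]
post top [[0.825, 0.039, 0.31]] [[0.824, 0.042, 0.31]]
tip [[0.659, 0.014, 0.278]] [[0.666, 0.021, 0.278]]
(array([-0.4717, -0.4309,  0.0047]), array([-1.000e-02,  0.000e+00, -1.024e+01]))
```

```bash
for i in 1 2 3; do :; done
python3 -m jog '[{"dx":-0.157,"dy":-0.143},{"dx":-0.157,"dy":-0.143},{"dx":-0.157,"dy":-0.143},{"dx":-0.157,"dy":-0.143},{"dx":-0.157,"dy":-0.143}]'
python3 -m jog '[{"dx":-0.157,"dy":-0.143},{"dx":-0.157,"dy":-0.143},{"dx":-0.157,"dy":-0.143},{"dx":-0.157,"dy":-0.143},{"dx":-0.157,"dy":-0.143}]'
python3 -m jog '[{"dx":-0.157,"dy":-0.143,"rz":10.2},{"dx":-0.157,"dy":-0.143,"rz":-10.2},{"dx":-0.157,"dy":-0.143,"rz":-10.2},{"dx":-0.157,"dy":-0.143,"rz":-10.2},{"dx":-0.157,"dy":-0.143,"rz":-10.2}]'
python3 - <<'E'
from h import *
M=T(); print(M.round(3).tolist()); im=optics.capture("wrist"); cv2.imwrite("pics/w1.png",im)
for l in("lifter","lifter_mat"):
  for r in optics.regions_of(l,"wrist"):
    print(l,round(r["score"],2),np.round(r["xy"]),int(r["mask"].sum()))
    np.save(f"pics/{l}.npy",r["mask"]) if r is not None else 0
    break
E
```

```text
[[-0.932, 0.362, 0.0, 0.226], [0.362, 0.932, -0.0, 0.583], [-0.0, -0.0, -1.0, 0.405], [0.0, 0.0, 0.0, 1.0]]invalid input at $[0]: expected keys rx, ry, rz, dx, dy, dz, grip
invalid input at $[0]: expected keys rx, ry, rz, dx, dy, dz, grip
invalid input at $[0]: expected keys rx, ry, rz, dx, dy, dz, grip
```

View pics/w1.png

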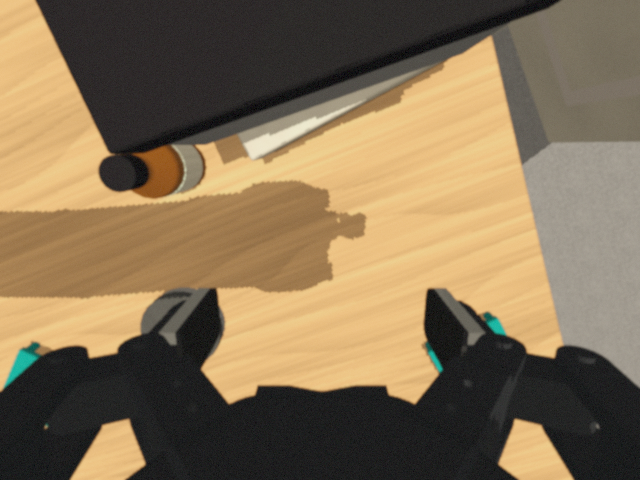

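The picture shows the open fingers at the bottom, with the bottle and box corner beyond; the move was refused because a row needs every key. The wrist camera looks towards tool +x, so I'll turn tool x along lifter +x.

```bash
python3 -m jog '[{"dx":-0.157,"dy":-0.143,"dz":0,"rx":0,"ry":0,"rz":0,"grip":0},{"dx":-0.157,"dy":-0.143,"dz":0,"rx":0,"ry":0,"rz":0,"grip":0},{"dx":-0.157,"dy":-0.143,"dz":0,"rx":0,"ry":0,"rz":0,"grip":0},{"dx":-0.157,"dy":-0.143,"dz":0,"rx":0,"ry":0,"rz":0,"grip":0},{"dx":-0.157,"dy":-0.143,"dz":0,"rx":0,"ry":0,"rz":0,"grip":0}]'
python3 -m jog '[{"dx":-0.157,"dy":-0.143,"dz":0,"rx":0,"ry":0,"rz":0,"grip":0},{"dx":-0.157,"dy":-0.143,"dz":0,"rx":0,"ry":0,"rz":0,"grip":0},{"dx":-0.157,"dy":-0.143,"dz":0,"rx":0,"ry":0,"rz":0,"grip":0},{"dx":-0.157,"dy":-0.143,"dz":0,"rx":0,"ry":0,"rz":0,"grip":0},{"dx":-0.157,"dy":-0.143,"dz":0,"rx":0,"ry":0,"rz":0,"grip":0}]'
python3 -m jog '[{"dx":-0.12,"dy":-0.143,"dz":0,"rx":0,"ry":0,"rz":42,"grip":0},{"dx":-0.12,"dy":-0.143,"dz":0,"rx":0,"ry":0,"rz":42,"grip":0},{"dx":-0.12,"dy":-0.143,"dz":0,"rx":0,"ry":0,"rz":42,"grip":0},{"dx":-0.12,"dy":-0.143,"dz":0,"rx":0,"ry":0,"rz":42,"grip":0},{"dx":-0.12,"dy":-0.143,"dz":0,"rx":0,"ry":0,"rz":42,"grip":0}]'
for r in 1 2 3; do python3 -m jog '[{"dx":0,"dy":0,"dz":0,"rx":0,"ry":0,"rz":42,"grip":0},{"dx":0,"dy":0,"dz":0,"rx":0,"ry":0,"rz":42,"grip":0},{"dx":0,"dy":0,"dz":0,"rx":0,"ry":0,"rz":42,"grip":0},{"dx":0,"dy":0,"dz":0,"rx":0,"ry":0,"rz":42,"grip":0},{"dx":0,"dy":0,"dz":0,"rx":0,"ry":0,"rz":42,"grip":0}]'; done
cat > see.py <<'E'
import sys; from h import *
a=sys.argv[1:]; M=T(); im=optics.capture("wrist"); cv2.imwrite(f"pics/{a[0]}.png",im)
print(M.round(4).tolist())
for lz in a[1:]:
  l,z=lz.split("="); z=float(z)
  for r in optics.regions_of(l,"wrist"):
    m=r["mask"].astype(np.uint8); c=max(cv2.findContours(m,0,cv2.CHAIN_APPROX_NONE)[0],key=cv2.contourArea).reshape(-1,2)
    w=back("wrist",c,z,M)[:,:2]*1000; (x,y),(p,q),t=cv2.minAreaRect(w.astype(np.float32))
    print(l,round(r["score"],2),np.round(r["xy"]),"rect",np.round([x,y,p,q,t],1),"pxbox",c.min(0),c.max(0))
E
python3 see.py w2 lifter=.006 lifter_mat=.003
```

```text
time: 2.3
tcp_pos: [0.3234, 0.388, 0.405]
tool_rot: [0.187, 0.982, -0.0, 0.0]
force: [-0.3, 0.6, 0.1]
gripper_width: 0.0855
gripper_force: 0.0
time: 2.8
tcp_pos: [0.4172, 0.1979, 0.4051]
tool_rot: [0.187, 0.982, -0.0, 0.001]
force: [0.3, 0.5, -0.1]
gripper_width: 0.0851
gripper_force: 0.0
time: 3.3
tcp_pos: [0.4765, 0.0214, 0.405]
tool_rot: [0.529, 0.848, -0.0, 0.001]
force: [-0.0, 0.5, 0.7]
gripper_width: 0.0857
gripper_force: 0.0
time: 3.8
tcp_pos: [0.4757, 0.0261, 0.4048]
tool_rot: [0.796, 0.605, 0.0, 0.0]
force: [0.7, 0.5, -0.1]
gripper_width: 0.0852
gripper_force: 0.0
time: 4.3
tcp_pos: [0.4756, 0.0261, 0.4048]
tool_rot: [0.96, 0.279, 0.0, 0.0]
force: [1.1, -0.1, 0.4]
gripper_width: 0.0854
gripper_force: 0.0
time: 4.8
tcp_pos: [0.4756, 0.0261, 0.4048]
tool_rot: [0.997, -0.083, 0.0, -0.0]
force: [0.0, -0.2, -0.2]
gripper_width: 0.0854
gripper_force: 0.0
[[0.9861, -0.1659, 0.0002, 0.4756], [-0.1659, -0.9861, -0.0, 0.0261], [0.0002, -0.0, -1.0, 0.4048], [0.0, 0.0, 0.0, 1.0]]
lifter 0.82 [341.  89.] rect [520.6  -2.5  54.5 278.6  78.8] pxbox [317   9] [375 283]
lifter_mat 0.66 [314.  75.] rect [601.7 -17.8 100.9 133.5  79.2] pxbox [293   0] [398 145]
```

View pics/w2.png

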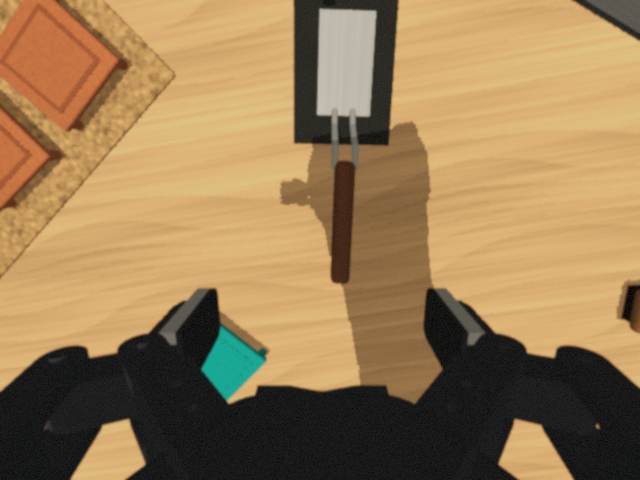

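The wrist view shows the blade with corners at about (319,10), (377,11), (370,117) and (317,116). The handle runs from (345,163) to (340,281).

```bash
python3 - <<'E'
from h import *
b=back("wrist",[(319,9.5),(377,11),(370,117.5),(317,116)],.006)[:,:2]; print(b.round(4).tolist(),b.mean(0))
f=b[:2].mean(0)-b[2:].mean(0); print("yaw",np.degrees(np.arctan2(f[1],f[0])),np.linalg.norm(f))
h=back("wrist",[(345,163),(340.5,281)],.074)[:,:2]; d=h[0]-h[1]; y=np.degrees(np.arctan2(d[1],d[0])); print("handle",h.round(4).tolist(),y,np.linalg.norm(d))
yaw=y; u=np.array([np.cos(np.radians(yaw)),np.sin(np.radians(yaw))])
g=b.mean(0)-.125*u; g2=h[0]-.035*u; print(g,g2)
print(shift([*g2,.35],down(yaw)), shift([*g2,.063+.155],down(yaw)))
E
```

```text
[[0.6618, -0.0016], [0.6519, -0.0557], [0.5581, -0.0377], [0.5681, 0.0155]] [ 0.60998384 -0.01989493]
yaw -10.611541754768806 0.09541092553073181
handle [[0.5213, -0.0021], [0.4138, 0.0172]] -10.226394385691165 0.1091472383351435
[0.4869696  0.00229733] [0.48681652 0.00408033]
(array([0.0145, 0.0199, 0.0547]), array([ 0.01, -0.01,  1.19])) (array([0.0145, 0.0199, 0.1867]), array([ 0.01, -0.01,  1.19]))
```

```bash
python3 -m jog '[{"dx":0.0145,"dy":0.021,"dz":0.05,"rx":0,"ry":0,"rz":0.9,"grip":0},{"dx":0.0145,"dy":0.021,"dz":0.1,"rx":0,"ry":0,"rz":0.9,"grip":0},{"dx":0.0145,"dy":0.021,"dz":0.15,"rx":0,"ry":0,"rz":0.9,"grip":0},{"dx":0.0145,"dy":0.021,"dz":0.187,"rx":0,"ry":0,"rz":0.9,"grip":0},{"dx":0.0145,"dy":0.021,"dz":0.187,"rx":0,"ry":0,"rz":0.9,"grip":0}]'
python3 -m jog '[{"dx":0,"dy":0,"dz":0,"rx":0,"ry":0,"rz":0,"grip":0.6},{"dx":0,"dy":0,"dz":0,"rx":0,"ry":0,"rz":0,"grip":1},{"dx":0,"dy":0,"dz":0,"rx":0,"ry":0,"rz":0,"grip":1},{"dx":0,"dy":0,"dz":0,"rx":0,"ry":0,"rz":0,"grip":1},{"dx":0,"dy":0,"dz":0,"rx":0,"ry":0,"rz":0,"grip":1}]'
python3 -m jog '[{"dx":0,"dy":0,"dz":0,"rx":0,"ry":0,"rz":0,"grip":1},{"dx":0,"dy":0,"dz":0,"rx":0,"ry":0,"rz":0,"grip":1},{"dx":0,"dy":0,"dz":0,"rx":0,"ry":0,"rz":0,"grip":1}]'
python3 see.py w3; python3 - <<'E'
from h import *; print(monitor.read_state()['torque'],monitor.read_state()['qpos'])
E
```

```text
time: 5.45
tcp_pos: [0.4849, 0.0023, 0.2137]
tool_rot: [0.996, -0.087, -0.004, 0.001]
force: [0.6, 0.5, 1.1]
gripper_width: 0.0855
gripper_force: 0.0
time: 5.95
tcp_pos: [0.4867, 0.0025, 0.2186]
tool_rot: [0.996, -0.088, 0.001, -0.0]
force: [-2.1, 1.6, 5.1]
gripper_width: 0.017
gripper_force: 62.1
time: 6.25
tcp_pos: [0.4866, 0.0026, 0.2182]
tool_rot: [0.996, -0.088, 0.0, -0.0]
force: [-4.4, 2.1, 9.9]
gripper_width: 0.0171
gripper_force: 62.9
[[0.9844, -0.1757, 0.0005, 0.4866], [-0.1757, -0.9844, 0.0006, 0.0026], [0.0004, -0.0007, -1.0, 0.2182], [0.0, 0.0, 0.0, 1.0]]
[0.36635502 0.21363105 0.02815997] [-0.53238888  0.51896369  0.56436708  2.10191153 -0.46039181  0.64127808
 -1.39915216]
```

View pics/w3.png

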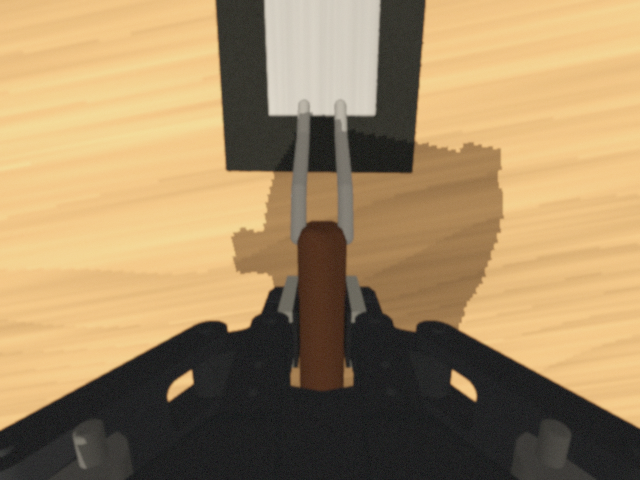

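The lifter is gripped squarely: handle between the pads, blade rear edge from (268,115) to (376,116). Next I compute the blade offset in the tool and check plaque2 from its corners in picture w2.

```bash
python3 -m jog '[{"dx":0,"dy":0,"dz":-0.05,"rx":0,"ry":0,"rz":0,"grip":1},{"dx":0,"dy":0,"dz":-0.09,"rx":0,"ry":0,"rz":0,"grip":1},{"dx":0,"dy":0,"dz":-0.09,"rx":0,"ry":0,"rz":0,"grip":1},{"dx":0,"dy":0,"dz":-0.09,"rx":0,"ry":0,"rz":0,"grip":1}]'
cp see.py /dev/null; python3 - <<'E'
from h import *
M3=np.eye(4);M3[:3,:3]=down(-10.12);M3[:3,3]=[.4866,.0026,.2182]
r=back("wrist",[(268,115),(376,116)],.006,M3); rt=(np.linalg.inv(M3)@np.c_[r,[1,1]].T).T; print("rear edge in tool",rt.round(4).tolist())
M2=np.eye(4);M2[:3,:3]=np.array([[0.9861,-0.1659,0.0002],[-0.1659,-0.9861,0],[0.0002,0,-1]]);M2[:3,3]=[.4756,.0261,.4048]
p=back("wrist",[(68,128),(125,62),(42,-4)],.026,M2)[:,:2]; print(p.round(4).tolist(),np.linalg.norm(p[1]-p[0]),np.linalg.norm(p[1]-p[2]),"c",(p[0]+p[2])/2)
d=p[1]-p[0]; print(np.degrees(np.arctan2(d[1],d[0])))
s=monitor.read_state(); print(s['force'],s['torque'])
a=cv2.imread("pics/w3.png"); b=optics.capture("wrist"); cv2.imwrite("pics/w4.png",np.hstack([a[60:400,200:450],b[60:400,200:450]]))
E
python3 - <<'E'
from h import *
def rect(m,n,z):
    c=max(cv2.findContours(m.astype(np.uint8),0,cv2.CHAIN_APPROX_NONE)[0],key=cv2.contourArea).reshape(-1,2)
    (x,y),(a,b),t=cv2.minAreaRect((back(n,c,z)[:,:2]*1000).astype(np.float32)); return np.round([x,y,a,b,t],1)
optics.capture("top")
for l,z in(("plaque1",.024),):
  for r in optics.regions_of(l,"top"): print(round(r["score"],2),rect(r["mask"],"top",z))
E
```

```text
time: 6.7
tcp_pos: [0.4864, 0.0026, 0.3083]
tool_rot: [0.996, -0.088, 0.001, -0.001]
force: [-0.9, -0.3, -2.6]
gripper_width: 0.0171
gripper_force: 61.2
rear edge in tool [[0.0792, -0.0267, 0.2122, 1.0], [0.0787, 0.0277, 0.2122, 1.0]]
[[0.5955, 0.2554], [0.6425, 0.1825], [0.7056, 0.2381]] 0.08672044005476608 0.084119083282111 c [0.65058694 0.24671784]
-57.19355556389609
[-0.86094466 -0.31445318 -2.60493563] [-0.01348231  0.17532444  0.01650965]
0.85 [657.1 250.3  95.9  92.6  35.7]
0.84 [544.  448.9  88.7  90.9  26.6]
0.7 [466.1 689.1  91.   93.4  10.4]
0.64 [313.6 184.6  97.1  93.6  39.4]
0.56 [590.  344.8  91.2  90.   31.6]
```

View pics/w4.png

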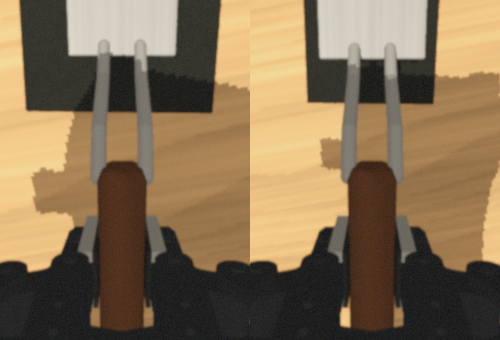

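```bash
cat >> h.py <<'E'
BX=.1265; BZ=.0602   # blade centre ahead of / below grip
def lift(c,yaw,zb,pitch=1.4):
    a=np.radians(yaw); u=np.array([np.cos(a),np.sin(a),0]); Rw=down(yaw)@R.from_rotvec([0,pitch,0],degrees=True).as_matrix()
    g=np.array([c[0],c[1],zb+BZ])-BX*u; return g-.155*Rw[:,2],Rw
def go(c,yaw,zb,pitch=1.4,back=0):
    a=np.radians(yaw); t,Rw=lift((c[0]-back*np.cos(a),c[1]-back*np.sin(a)),yaw,zb,pitch)
    d,r=shift(t,Rw); print("d",d.tolist(),"r",r.tolist(),"dist",round(float(np.linalg.norm(d)),3)); return t,Rw
E
python3 - <<'E'
from h import *
print(T()[:3,3]); go((.656,.2505),35.2,.06,back=.125); go((.656,.2505),35.2,.0085,back=.115)
E
```

```text
[0.48610024 0.00245534 0.3068495 ]
d [-0.0558, -0.0925, 0.0317] r [0.56, 1.42, -45.33] dist 0.113
d [-0.0487, -0.0997, 0.0832] r [0.56, 1.42, -45.33] dist 0.139
```

```bash
python3 -m jog '[{"dx":-0.056,"dy":-0.0925,"dz":0,"rx":0.56,"ry":1.42,"rz":-42,"grip":1},{"dx":-0.056,"dy":-0.0925,"dz":0,"rx":0.56,"ry":1.42,"rz":-42,"grip":1},{"dx":-0.056,"dy":-0.0925,"dz":0.02,"rx":0.56,"ry":1.42,"rz":-42,"grip":1},{"dx":-0.056,"dy":-0.0925,"dz":0.03,"rx":0.56,"ry":1.42,"rz":-42,"grip":1},{"dx":-0.056,"dy":-0.0925,"dz":0.03,"rx":0.56,"ry":1.42,"rz":-42,"grip":1}]'
python3 - <<'E'
from h import *
go((.656,.2505),35.2,.06,back=.115); go((.656,.2505),35.2,.009,back=.115);s=monitor.read_state(); print(s['force'],s['qpos'].round(2))
E
```

```text
time: 7.35
tcp_pos: [0.4468, 0.1037, 0.2756]
tool_rot: [0.961, 0.278, 0.011, -0.003]
force: [-0.0, -0.0, -1.6]
gripper_width: 0.0169
gripper_force: 61.2
d [0.0104, 0.0001, 0.0007] r [0.04, 0.12, -2.92] dist 0.01
d [0.0092, 0.0001, 0.0517] r [0.04, 0.12, -2.92] dist 0.053
[-0.00799862 -0.0249107  -1.63808611] [-0.7   0.33  0.48  2.15 -0.25  0.69 -1.07]
```

```bash
python3 -m jog '[{"dx":0.0095,"dy":0,"dz":0.03,"rx":0,"ry":0.1,"rz":-2.9,"grip":1},{"dx":0.0095,"dy":0,"dz":0.0517,"rx":0,"ry":0.1,"rz":-2.9,"grip":1},{"dx":0.0095,"dy":0,"dz":0.0517,"rx":0,"ry":0.1,"rz":-2.9,"grip":1},{"dx":0.0095,"dy":0,"dz":0.0517,"rx":0,"ry":0.1,"rz":-2.9,"grip":1},{"dx":0.0095,"dy":0,"dz":0.0517,"rx":0,"ry":0.1,"rz":-2.9,"grip":1}]'
python3 - <<'E'
from h import *
go((.656,.2505),35.2,.009,back=.115); go((.656,.2505),35.2,.009,back=.003)
im=optics.capture("scene"); cv2.imwrite("pics/s2.png",cv2.resize(im[210:380,230:450],None,fx=3.5,fy=3.5,interpolation=cv2.INTER_CUBIC))
E
```

```text
time: 7.85
tcp_pos: [0.457, 0.1089, 0.227]
tool_rot: [0.954, 0.298, 0.014, -0.004]
force: [0.7, 0.6, -2.1]
gripper_width: 0.0175
gripper_force: 61.2
d [-0.0011, -0.001, 0.0028] r [0.09, -0.22, -0.47] dist 0.003
d [0.1108, -0.0019, 0.0059] r [0.09, -0.22, -0.47] dist 0.111
```

View pics/s2.png

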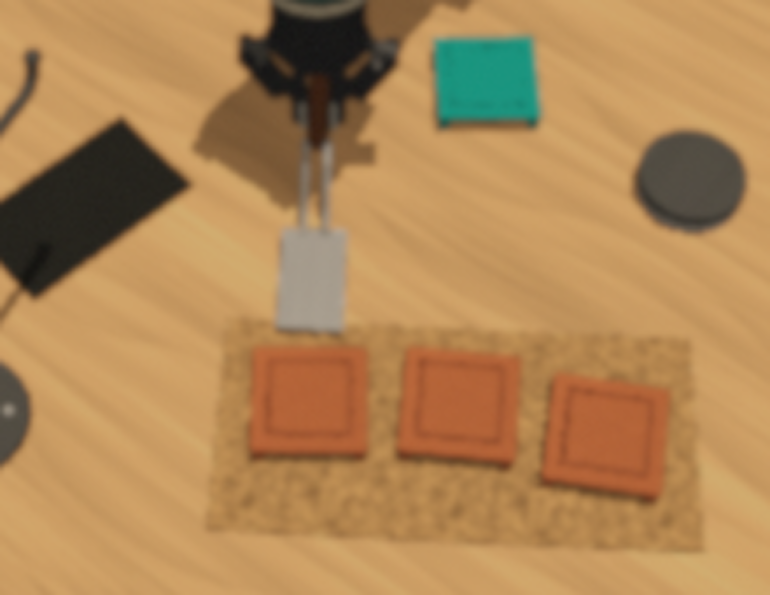

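The blade front sits at (311,328), square in front of plaque2's rear edge at (309,348). I'm sliding it in.

```bash
python3 -m jog '[{"dx":0.0,"dy":-0.001,"dz":0,"rx":0,"ry":0,"rz":-0.3,"grip":1},{"dx":0.03,"dy":-0.001,"dz":0.001,"rx":0,"ry":0,"rz":-0.3,"grip":1},{"dx":0.06,"dy":-0.001,"dz":0.0015,"rx":0,"ry":0,"rz":-0.3,"grip":1},{"dx":0.09,"dy":-0.001,"dz":0.0025,"rx":0,"ry":0,"rz":-0.3,"grip":1},{"dx":0.111,"dy":-0.001,"dz":0.003,"rx":0,"ry":0,"rz":-0.3,"grip":1}]'
python3 -m jog '[{"dx":0.0,"dy":0,"dz":0,"rx":0,"ry":0,"rz":0,"grip":1},{"dx":0.0,"dy":0,"dz":0,"rx":0,"ry":0,"rz":0,"grip":1}]'
python3 - <<'E'
from h import *
go((.656,.2505),35.2,.009,back=.003);go((.656,.2505),35.2,.04,back=.003);s=monitor.read_state(); print(s['torque'])
im=optics.capture("scene"); cv2.imwrite("pics/s3.png",cv2.resize(im[230:360,270:440],None,fx=3.5,fy=3.5,interpolation=cv2.INTER_CUBIC))
E
```

```text
time: 8.4
tcp_pos: [0.5487, 0.1746, 0.227]
tool_rot: [0.953, 0.302, 0.014, -0.004]
force: [-1.3, -1.7, -2.8]
gripper_width: 0.0167
gripper_force: 61.1
time: 8.6
tcp_pos: [0.5472, 0.1731, 0.2265]
tool_rot: [0.953, 0.301, 0.013, -0.003]
force: [-0.2, -0.1, -1.3]
gripper_width: 0.017
gripper_force: 61.2
d [0.0002, -0.0006, 0.0023] r [0.09, -0.18, -0.12] dist 0.002
d [0.001, -0.0005, -0.0287] r [0.09, -0.18, -0.12] dist 0.029
[-0.08686868  0.19526897 -0.0332688 ]
```

View pics/s3.png

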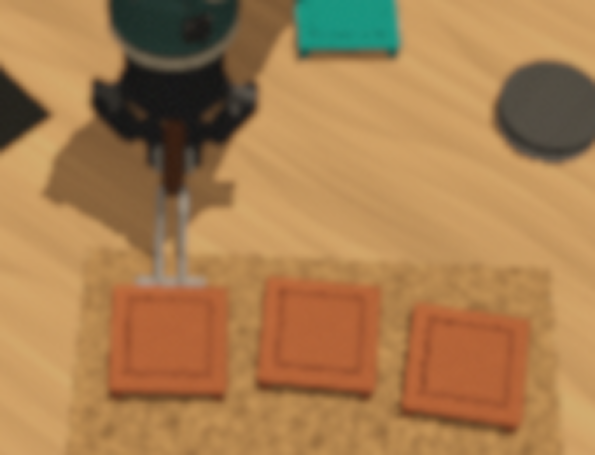

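The blade is fully under plaque2, with its rear edge just showing at (170,282). Next: lift, then fit the tray's pose by silhouette in the top and scene cameras.

```bash
python3 -m jog '[{"dx":0,"dy":0,"dz":-0.01,"rx":0,"ry":0,"rz":0,"grip":1},{"dx":0,"dy":0,"dz":-0.025,"rx":0,"ry":0,"rz":0,"grip":1},{"dx":0,"dy":0,"dz":-0.05,"rx":0,"ry":0,"rz":0,"grip":1},{"dx":0,"dy":0,"dz":-0.08,"rx":0,"ry":0,"rz":0,"grip":1},{"dx":0,"dy":0,"dz":-0.08,"rx":0,"ry":0,"rz":0,"grip":1}]'
cat > fit.py <<'E'
from h import *
from scipy.optimize import minimize
def box(x0,x1,y0,y1,z0,z1): return np.array([[x,y,z] for x in(x0,x1) for y in(y0,y1) for z in(z0,z1)])
def rod(a,b,r):
    a,b=map(np.array,(a,b)); o=np.vstack([np.eye(3),-np.eye(3)])*r; return np.vstack([a+o,b+o])
TRAY=[box(-.058,.058,-.174,.174,0,.005),box(.054,.058,-.174,.174,0,.015),box(-.058,-.054,-.174,.174,0,.010),box(-.058,.058,.170,.174,0,.015),box(-.058,.058,-.174,-.170,0,.015),
 rod([0,-.09,.15],[0,.09,.15],.005)]+[rod([0,s*.09,.15],[0,s*.176,.07],.004) for s in(1,-1)]+[rod([0,s*.176,.07],[0,s*.176,0],.004) for s in(1,-1)]
PLQ=[box(-.045,.045,-.045,.045,.014,.022)]+[box(a-.004,a+.004,b-.004,b+.004,0,.014) for a in(-.039,.039) for b in(-.039,.039)]
def sil(parts,p,n,tool=None,z=0,S=3):
    K,d,W=cam(n,tool); V=np.linalg.inv(W); rv=cv2.Rodrigues(V[:3,:3])[0]
    A=R.from_euler('z',p[2]).as_matrix(); m=np.zeros((480*S,640*S),np.uint8)
    for q in parts:
        w=q@A.T+[p[0],p[1],z]; u=cv2.projectPoints(w.reshape(-1,1,3),rv,V[:3,3],K,d)[0][:,0]
        cv2.fillConvexPoly(m,cv2.convexHull(np.round(((u+.5)*S-.5)*16).astype(np.int32)),1,shift=4)
    return cv2.resize(m.astype(np.float32),(640,480),interpolation=cv2.INTER_AREA)
def fit(parts,p0,masks,z=0):
    "masks: list of (cam,mask,tool)"
    def cost(v):
        p=p0+np.array([v[0]*.01,v[1]*.01,v[2]*.05]); c=0
        for n,m,t in masks:
            s=sil(parts,p,n,t,z); c-=np.minimum(s,m).sum()/np.maximum(s,m).sum()
        return c/len(masks)
    p0=np.array(p0,float); r=minimize(cost,[0,0,0],method="Nelder-Mead",options=dict(initial_simplex=[[0,0,0],[1.5,0,0],[0,1.5,0],[0,0,1.5]],xatol=.02,fatol=1e-4,maxiter=120))
    return p0+r.x*[.01,.01,.05],-r.fun
def getmask(l,n,near,cap=True):
    if cap: optics.capture(n)
    rs=[r for r in optics.regions_of(l,n) if np.hypot(*(np.array(r["xy"])-near))<45]
    return rs[0]["mask"].astype(np.float32) if rs else None
def tray(p0=(.61,-.37,-.618)):
    ms=[]
    for n in("top","scene"):
        m=getmask("carrier",n,proj(n,[[p0[0],p0[1],.03]])[0])
        if m is not None:
            p,i=fit(TRAY,p0,[(n,m,None)]); print(n,p[:2].round(4),np.degrees(p[2]).round(2),round(i,3)); ms.append((n,m,None))
    p,i=fit(TRAY,p0,ms); print("both",p[:2].round(4),np.degrees(p[2]).round(2),round(i,3)); return p
if __name__=="__main__":
    s=monitor.read_state(); print(s['tcp_pos'],s['force'],s['torque'],s['time']); tray()
E
time python3 fit.py
```

```text
time: 9.15
tcp_pos: [0.5463, 0.1716, 0.3111]
tool_rot: [0.954, 0.301, 0.016, -0.004]
force: [0.8, -0.1, -3.8]
gripper_width: 0.0171
gripper_force: 60.9
[0.54632408 0.17161329 0.31112888] [ 0.79153019 -0.10157062 -3.82616793] [-0.3416386   0.35794719 -0.04308251] 9.15
top [ 0.616  -0.3664] -35.12 0.958
scene [ 0.6135 -0.3673] -35.33 0.971
both [ 0.6146 -0.3669] -35.21 0.96
real	0m10.478s
user	0m4.551s
sys	0m0.960s
```

```bash
python3 - <<'E'
from h import *
w4=cv2.imread("pics/w4.png"); b=optics.capture("wrist"); cv2.imwrite("pics/w5.png",b); c=b[60:400,200:450]
for n,i in(("w3",w4[:,:250]),("w4",w4[:,250:]),("now",c)):
    print(n,[i[30:80,x-200:x-197].mean((1,2)).astype(int)[::1].tolist() for x in(284,)])
    # handle front end edge rows along centre col
    print(i[150:180,119:124].mean((1,2)).astype(int).tolist())
E
```

```text
w3 [[206, 207, 206, 206, 207, 207, 206, 206, 206, 207, 207, 206, 207, 207, 207, 207, 207, 207, 207, 208, 207, 207, 206, 200, 181, 141, 92, 60, 50, 49, 48, 49, 47, 50, 49, 49, 46, 46, 49, 51, 48, 50, 49, 51, 50, 51, 50, 50, 48, 51]]
[131, 132, 132, 133, 133, 132, 132, 130, 129, 122, 102, 71, 50, 43, 42, 43, 42, 42, 40, 43, 44, 44, 47, 48, 48, 53, 53, 51, 51, 52]
w4 [[204, 204, 204, 203, 203, 203, 203, 204, 204, 204, 204, 204, 204, 204, 203, 204, 204, 205, 204, 205, 204, 204, 205, 204, 204, 204, 199, 184, 152, 106, 66, 52, 50, 47, 49, 47, 48, 49, 51, 50, 49, 51, 48, 50, 49, 47, 49, 48, 49, 49]]
[123, 124, 124, 123, 124, 122, 121, 120, 119, 113, 94, 69, 45, 42, 39, 40, 37, 42, 41, 41, 42, 46, 46, 49, 52, 49, 51, 52, 53, 52]
now [[172, 195, 205, 209, 209, 210, 210, 211, 210, 210, 209, 211, 209, 210, 210, 210, 210, 211, 210, 211, 210, 210, 211, 211, 211, 210, 207, 195, 171, 157, 161, 168, 170, 170, 169, 170, 170, 170, 172, 172, 174, 175, 174, 170, 164, 155, 149, 144, 146, 150]]
[129, 129, 129, 128, 128, 128, 130, 129, 128, 122, 102, 72, 49, 41, 45, 44, 43, 43, 43, 46, 47, 50, 48, 50, 52, 51, 52, 54, 52, 54]
```

```bash
cat >> h.py <<'E'
def slot(tr,xb,y):
    c,s=np.cos(tr[2]),np.sin(tr[2]); return (tr[0]+c*xb-s*y, tr[1]+s*xb+c*y)
E
python3 - <<'E'
from h import *
tr=(.6147,-.3668,np.radians(-35.2)); c=slot(tr,-.012,.105); print(c)
t,Rw=go((.60,-.02),5,.098); 
go(c,-35.2,.06,back=.17)
E
```

```text
(np.float64(0.6654196544178068), np.float64(-0.27408259788077405))
d [-0.1779, 0.1233, -0.012] r [-0.71, -0.14, 30.05] dist 0.217
d [-0.2599, 0.1514, 0.0239] r [-1.74, -0.14, 70.24] dist 0.302
```

```bash
python3 -m jog '[{"dx":-0.035,"dy":0.02,"dz":-0.005,"rx":0,"ry":0,"rz":6,"grip":1},{"dx":-0.07,"dy":0.045,"dz":-0.01,"rx":-0.2,"ry":0,"rz":13,"grip":1},{"dx":-0.11,"dy":0.075,"dz":-0.01,"rx":-0.4,"ry":0,"rz":20,"grip":1},{"dx":-0.15,"dy":0.105,"dz":-0.01,"rx":-0.6,"ry":-0.1,"rz":26,"grip":1},{"dx":-0.178,"dy":0.123,"dz":-0.01,"rx":-0.7,"ry":-0.1,"rz":30,"grip":1}]'
python3 - <<'E'
from h import *
tr=(.6147,-.3668,np.radians(-35.2)); c=slot(tr,-.012,.105)
go(c,-35.2,.06,back=.17)
E
```

```text
time: 9.9
tcp_pos: [0.4689, -0.034, 0.3111]
tool_rot: [0.999, 0.041, 0.012, -0.001]
force: [0.8, 0.2, -3.4]
gripper_width: 0.0171
gripper_force: 61.0
d [-0.055, 0.0628, 0.0346] r [-0.99, -0.03, 39.85] dist 0.09
```

```bash
python3 -m jog '[{"dx":-0.011,"dy":0.013,"dz":0,"rx":-0.2,"ry":0,"rz":8,"grip":1},{"dx":-0.022,"dy":0.025,"dz":0.0,"rx":-0.4,"ry":0,"rz":16,"grip":1},{"dx":-0.033,"dy":0.038,"dz":0.01,"rx":-0.6,"ry":0,"rz":24,"grip":1},{"dx":-0.044,"dy":0.05,"dz":0.02,"rx":-0.8,"ry":0,"rz":32,"grip":1},{"dx":-0.055,"dy":0.063,"dz":0.0346,"rx":-1,"ry":0,"rz":39.8,"grip":1}]'
python3 -m jog '[{"dx":0,"dy":0,"dz":0,"rx":0,"ry":0,"rz":0,"grip":1},{"dx":0,"dy":0,"dz":0,"rx":0,"ry":0,"rz":0,"grip":1}]' | head -2
python3 - <<'E'
from fit import *
tr=tray((.6147,-.3668,np.radians(-35.2))); c=slot(tr,-.012,.105)
go(c,np.degrees(tr[2]),.045,back=.17);go(c,np.degrees(tr[2]),.045)
E
```

```text
time: 10.4
tcp_pos: [0.4215, -0.099, 0.2751]
tool_rot: [0.953, -0.301, 0.012, 0.003]
force: [0.6, 0.5, -2.9]
gripper_width: 0.0172
gripper_force: 61.0
time: 10.6
tcp_pos: [0.4219, -0.0986, 0.2751]
top [ 0.6176 -0.3636] -34.72 0.953
scene [ 0.6141 -0.3655] -35.55 0.952
both [ 0.6162 -0.3644] -35.12 0.948
d [-0.0011, 0.0012, 0.0156] r [-0.1, -0.08, 0.46] dist 0.016
d [0.1688, 0.0026, 0.0199] r [-0.1, -0.08, 0.46] dist 0.17
```

```bash
python3 -m jog '[{"dx":0,"dy":0.002,"dz":0.0156,"rx":0,"ry":0,"rz":0.4,"grip":1},{"dx":0.04,"dy":0.002,"dz":0.0165,"rx":0,"ry":0,"rz":0.4,"grip":1},{"dx":0.08,"dy":0.002,"dz":0.0175,"rx":0,"ry":0,"rz":0.4,"grip":1},{"dx":0.125,"dy":0.002,"dz":0.0185,"rx":0,"ry":0,"rz":0.4,"grip":1},{"dx":0.168,"dy":0.002,"dz":0.0195,"rx":0,"ry":0,"rz":0.4,"grip":1}]'
python3 -m jog '[{"dx":0,"dy":0,"dz":0,"rx":0,"ry":0,"rz":0,"grip":1},{"dx":0,"dy":0,"dz":0,"rx":0,"ry":0,"rz":0,"grip":1}]' |head -2
python3 - <<'E'
from fit import *
tr=(.6155,-.3658,np.radians(-35.2)); c=slot(tr,-.012,.105)
M=T()
optics.capture("wrist")
for r in optics.regions_of("plaque1","wrist"): 
    yy,xx=np.where(r["mask"]); print(round(r["score"],2),xx.min(),xx.max(),yy.min(),yy.max())
top=optics.capture("top")
for r in optics.regions_of("plaque1","top"):
    w=back("top",[r["xy"]],.05)[0]; print(round(r["score"],2),w.round(3))
    if abs(w[1]+.27)<.06:
        p,i=fit(PLQ,(c[0],c[1],tr[2]),[("top",r["mask"].astype(np.float32),None)],z=.034); print("plq fit",p.round(4),np.degrees(p[2]),i)
        q=p[:2]-np.array(tr[:2]); cc,ss=np.cos(tr[2]),np.sin(tr[2]); print("in tray",cc*q[0]+ss*q[1],-ss*q[0]+cc*q[1])
go(c,-35.2,.0125)
E
```

```text
time: 11.3
tcp_pos: [0.561, -0.1969, 0.2603]
tool_rot: [0.953, -0.301, 0.012, 0.003]
force: [0.6, 0.9, -1.8]
gripper_width: 0.0167
gripper_force: 60.9
time: 11.5
tcp_pos: [0.5595, -0.1965, 0.2599]
0.64 174 639 0 124
0.55 223 415 0 71
0.77 [0.539 0.441 0.05 ]
0.6 [0.467 0.675 0.05 ]
0.56 [0.59  0.349 0.05 ]
0.44 [ 0.708 -0.319  0.05 ]
plq fit [ 0.7212 -0.3414 -0.5439] -31.162022845354116 0.06655202060937881
in tray 0.07233163883018176 0.0808997274168537
d [0.0013, 0.0017, 0.0328] r [-0.11, -0.04, 0.09] dist 0.033
```

```bash
cat >> fit.py <<'E'
def plaques(tr,z,cams=("scene",),maxd=.25):
    "plaques near the tray, in tray frame"
    cc,ss=np.cos(tr[2]),np.sin(tr[2])
    for n in cams:
        optics.capture(n)
        for r in optics.regions_of("plaque1",n):
            w=back(n,[r["xy"]],z+.02)[0]
            if np.hypot(w[0]-tr[0],w[1]-tr[1])<maxd and r["mask"].sum()<3000:
                p,i=fit(PLQ,(w[0],w[1],tr[2]),[(n,r["mask"].astype(np.float32),None)],z=z); q=p[:2]-np.array(tr[:2])
                print(n,round(r["score"],2),"in tray x,y",(cc*q[0]+ss*q[1]).round(4),(-ss*q[0]+cc*q[1]).round(4),"dyaw",np.degrees(p[2]-tr[2]).round(1),"iou",round(i,2))
E
python3 - <<'E'
from fit import *
plaques((.6155,-.3658,np.radians(-35.2)),.034)
E
```

```text
scene 0.96 in tray x,y 0.0093 0.1159 dyaw 2.3 iou 0.83
```

```bash
python3 -m jog '[{"dx":-0.003,"dy":0.005,"dz":0.0,"rx":0,"ry":0,"rz":0.1,"grip":1},{"dx":-0.003,"dy":0.005,"dz":0.015,"rx":0,"ry":0,"rz":0.1,"grip":1},{"dx":-0.003,"dy":0.005,"dz":0.025,"rx":0,"ry":0,"rz":0.1,"grip":1},{"dx":-0.003,"dy":0.005,"dz":0.030,"rx":0,"ry":0,"rz":0.1,"grip":1},{"dx":-0.003,"dy":0.005,"dz":0.030,"rx":0,"ry":0,"rz":0.1,"grip":1}]'
python3 - <<'E'
from fit import *
M=T(); tr=(.6155,-.3658,np.radians(-35.2)); print(M[2,3]-.2152)
print(monitor.read_state()['torque'])
plaques(tr,.005); go(slot(tr,-.015,.1),-35.2,.0125)
E
```

```text
time: 12.3
tcp_pos: [0.5545, -0.1991, 0.2292]
tool_rot: [0.953, -0.303, 0.012, 0.003]
force: [0.4, -0.7, -1.4]
gripper_width: 0.0169
gripper_force: 61.2
0.014009480090076187
[0.05914654 0.1129204  0.04206328]
scene 0.58 in tray x,y 0.0078 0.0993 dyaw 2.3 iou 0.87
d [0.0004, 0.001, 0.0025] r [-0.06, -0.06, -0.08] dist 0.003
```

```bash
python3 -m jog '[{"dx":0,"dy":0,"dz":0.001,"rx":0,"ry":0,"rz":0,"grip":1},{"dx":-0.03,"dy":0,"dz":0.0003,"rx":0,"ry":0,"rz":0,"grip":1},{"dx":-0.07,"dy":0,"dz":-0.0007,"rx":0,"ry":0,"rz":0,"grip":1},{"dx":-0.11,"dy":0,"dz":-0.0017,"rx":0,"ry":0,"rz":0,"grip":1},{"dx":-0.15,"dy":0,"dz":-0.0027,"rx":0,"ry":0,"rz":0,"grip":1}]'
python3 -m jog '[{"dx":0,"dy":0,"dz":-0.03,"rx":0,"ry":0,"rz":0,"grip":1},{"dx":0,"dy":0,"dz":-0.08,"rx":0,"ry":0,"rz":0,"grip":1},{"dx":0,"dy":0,"dz":-0.08,"rx":0,"ry":0,"rz":0,"grip":1}]'
python3 - <<'E'
from fit import *
tr=tray((.6155,-.3658,np.radians(-35.2)))
plaques(tr,.005,("top","scene"))
b=optics.capture("wrist"); cv2.imwrite("pics/w6.png",b); print([b[90:140,x:x+3].mean((1,2)).astype(int).tolist() for x in(284,)])
c=(.591,.3455); print(c)
go((.58,.02),5,.098); go(c,31.5,.06,back=.115)
E
```

```text
time: 12.9
tcp_pos: [0.4309, -0.1117, 0.2292]
tool_rot: [0.953, -0.303, 0.013, 0.003]
force: [0.8, 1.1, -0.2]
gripper_width: 0.0171
gripper_force: 61.1
time: 13.2
tcp_pos: [0.4315, -0.1116, 0.3135]
tool_rot: [0.953, -0.303, 0.016, 0.002]
force: [-0.2, 0.6, -2.4]
gripper_width: 0.0169
gripper_force: 61.1
top [ 0.6162 -0.3657] -35.31 0.794
scene [ 0.614  -0.3668] -35.49 0.775
both [ 0.6148 -0.3663] -35.26 0.783
top 0.58 in tray x,y 0.0103 0.1001 dyaw -0.1 iou 0.91
scene 0.73 in tray x,y 0.0078 0.0993 dyaw 2.0 iou 0.82
[[205, 205, 205, 206, 206, 206, 206, 205, 205, 205, 205, 206, 206, 206, 206, 206, 206, 206, 206, 206, 206, 206, 207, 206, 206, 206, 206, 206, 206, 207, 207, 206, 207, 204, 192, 176, 172, 178, 181, 172, 159, 147, 148, 149, 143, 139, 138, 138, 134, 133]]
(0.591, 0.3455)
d [-0.0531, -0.1097, -0.006] r [0.98, -0.02, -40.29] dist 0.122
d [-0.2303, -0.2405, 0.0277] r [1.63, -0.02, -66.78] dist 0.334
```

```bash
python3 - <<'E'
from h import *
w4=cv2.imread("pics/w4.png"); w5=cv2.imread("pics/w5.png")[60:400,200:450]; w6=cv2.imread("pics/w6.png")[60:400,200:450]
for n,i in(("w3",w4[:,:250]),("w4",w4[:,250:]),("w5",w5),("w6",w6)):
    print(n,"handle",i[155:168,119:124].mean((1,2)).astype(int).tolist())
    print("  rearL",i[50,58:76].mean(1).astype(int).tolist(),"R",i[50,168:184].mean(1).astype(int).tolist())
E
```

```text
w3 handle [132, 132, 130, 129, 122, 102, 71, 50, 43, 42, 43, 42, 42]
  rearL [50, 53, 50, 51, 51, 53, 46, 53, 54, 80, 136, 184, 207, 212, 213, 212, 211, 210] R [204, 203, 202, 202, 199, 197, 182, 152, 97, 60, 51, 49, 49, 47, 47, 50]
w4 handle [122, 121, 120, 119, 113, 94, 69, 45, 42, 39, 40, 37, 42]
  rearL [48, 51, 50, 47, 48, 52, 53, 53, 53, 61, 103, 157, 193, 207, 210, 209, 208, 207] R [202, 201, 200, 198, 196, 189, 167, 116, 67, 48, 51, 47, 51, 47, 48, 46]
w5 handle [128, 130, 129, 128, 122, 102, 72, 49, 41, 45, 44, 43, 43]
  rearL [176, 180, 182, 183, 182, 179, 174, 174, 172, 173, 176, 185, 202, 213, 215, 217, 215, 214] R [207, 206, 205, 203, 200, 193, 171, 135, 101, 101, 99, 100, 102, 107, 109, 110]
w6 handle [121, 123, 122, 123, 121, 113, 94, 69, 48, 44, 42, 41, 41]
  rearL [189, 192, 191, 192, 193, 194, 194, 193, 193, 194, 193, 189, 188, 198, 208, 211, 212, 211] R [205, 204, 202, 198, 194, 185, 178, 178, 179, 179, 178, 178, 177, 178, 180, 183]
```

```bash
python3 - <<'E'
import cv2,numpy as np
w4=cv2.imread("pics/w4.png");w6=cv2.imread("pics/w6.png")[60:400,200:450]
cv2.imwrite("pics/cmp.png",np.hstack([w4[:,250:],w6]))
E
```

```text
(no output)
```

View pics/cmp.png

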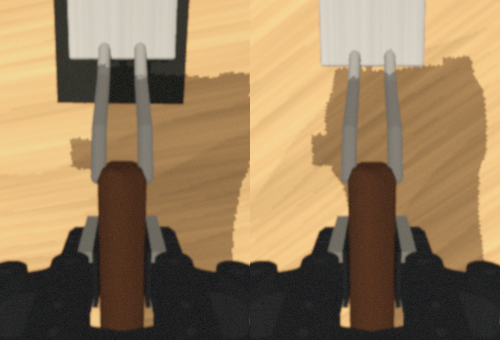

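The right half is the view now, the left half after the first lift. The blade's rear edge moved from row 58 to 65 and got narrower, so the blade has tipped nose-down by about 4° in all. I'll measure the tip from this edge each time and compensate with the tool's pitch.

```bash
cat >> h.py <<'E'
def pitch(name=None):
    b=optics.capture("wrist"); 
    if name: cv2.imwrite(f"pics/{name}.png",b)
    out=[]
    for x in(280,284,288,356,360):
        g=cv2.GaussianBlur(b[:,x:x+3].astype(np.float32).mean(1),(1,5),0).mean(1)[100:145]; d=np.diff(g); k=int(np.argmin(d)); out.append((100.5+k,round(float(d[k]),1)))
    row=np.median([o[0] for o in out]); th=np.degrees((row-115.2)/131); print("edge",out,"pitch",round(th,2)); return th
E
python3 - <<'E'
from h import *
p=pitch()
go((.58,.02),5,.098,4); go((.591,.3455),31.5,.06,4,back=.115)
E
```

```text
edge [(124.5, -9.6), (129.5, -10.2), (128.5, -11.9), (124.5, -12.1), (125.5, -15.1)] pitch 4.5
d [-0.0584, -0.1051, -0.0056] r [1.89, 2.45, -40.26] dist 0.12
d [-0.2331, -0.234, 0.0281] r [3.14, 2.26, -66.73] dist 0.331
```

```bash
python3 -m jog '[{"dx":-0.012,"dy":-0.021,"dz":0,"rx":0.4,"ry":0.5,"rz":-8,"grip":1},{"dx":-0.024,"dy":-0.042,"dz":0,"rx":0.8,"ry":1,"rz":-16,"grip":1},{"dx":-0.036,"dy":-0.063,"dz":0,"rx":1.2,"ry":1.5,"rz":-24,"grip":1},{"dx":-0.048,"dy":-0.084,"dz":0,"rx":1.6,"ry":2,"rz":-32,"grip":1},{"dx":-0.058,"dy":-0.105,"dz":0,"rx":1.9,"ry":2.5,"rz":-40,"grip":1}]'
python3 - <<'E'
from h import *
p=pitch()
go((.591,.3455),31.5,.06,4.2,back=.115)
E
```

```text
time: 14.2
tcp_pos: [0.4436, 0.0088, 0.3075]
tool_rot: [0.998, 0.044, 0.036, -0.002]
force: [0.9, -0.3, -0.7]
gripper_width: 0.0167
gripper_force: 61.1
edge [(123.5, -10.7), (123.5, -10.2), (123.5, -10.3), (125.5, -40.7), (125.5, -39.3)] pitch 3.63
d [-0.0502, -0.2073, 0.0293] r [1.83, 0.04, -25.6] dist 0.215
```

```bash
python3 -m jog '[{"dx":-0.01,"dy":-0.042,"dz":0,"rx":0.4,"ry":0,"rz":-5,"grip":1},{"dx":-0.02,"dy":-0.085,"dz":0,"rx":0.8,"ry":0,"rz":-10,"grip":1},{"dx":-0.03,"dy":-0.125,"dz":0.01,"rx":1.2,"ry":0,"rz":-15,"grip":1},{"dx":-0.04,"dy":-0.166,"dz":0.02,"rx":1.6,"ry":0,"rz":-20,"grip":1},{"dx":-0.05,"dy":-0.207,"dz":0.029,"rx":1.8,"ry":0,"rz":-25.6,"grip":1}]'
python3 -m jog '[{"dx":0,"dy":0,"dz":0,"rx":0,"ry":0,"rz":0,"grip":1},{"dx":0,"dy":0,"dz":0,"rx":0,"ry":0,"rz":0,"grip":1}]'
python3 - <<'E'
from fit import *
for n in("top","scene"):
    optics.capture(n)
    for r in optics.regions_of("plaque1",n):
        w=back(n,[r["xy"]],.02)[0]
        if np.hypot(w[0]-.57,w[1]-.4)<.11 and r["mask"].sum()<3000:
            p,i=fit(PLQ,(w[0],w[1],.52),[(n,r["mask"].astype(np.float32),None)],z=.004); print(n,p[:2].round(4),np.degrees(p[2]).round(1),round(i,3))
p=pitch("w7")
go((.591,.3455),31.5,.009,4.2,back=.115)
E
```

```text
time: 14.75
tcp_pos: [0.3781, 0.2114, 0.2748]
tool_rot: [0.964, 0.264, 0.035, -0.009]
force: [1.2, -0.1, -0.9]
gripper_width: 0.0173
gripper_force: 61.1
time: 14.95
tcp_pos: [0.3786, 0.2104, 0.2748]
tool_rot: [0.964, 0.263, 0.034, -0.009]
force: [0.5, -1.0, -2.1]
gripper_width: 0.0176
gripper_force: 61.1
top [0.5441 0.4511] 29.7 0.949
top [0.5897 0.3436] 32.0 0.903
scene [0.5452 0.4506] 27.0 0.958
scene [0.5908 0.3454] 31.5 0.955
edge [(124.5, -12.6), (123.5, -12.2), (124.5, -10.8), (124.5, -21.9), (125.5, -21.6)] pitch 4.07
d [-0.0049, -0.0054, 0.0514] r [0.1, 0.08, -1.18] dist 0.052
```

```bash
python3 -m jog '[{"dx":-0.005,"dy":-0.005,"dz":0.03,"rx":0,"ry":0,"rz":-1.2,"grip":1},{"dx":-0.005,"dy":-0.005,"dz":0.052,"rx":0,"ry":0,"rz":-1.2,"grip":1},{"dx":-0.005,"dy":-0.005,"dz":0.052,"rx":0,"ry":0,"rz":-1.2,"grip":1},{"dx":-0.005,"dy":-0.005,"dz":0.052,"rx":0,"ry":0,"rz":-1.2,"grip":1}]'
python3 - <<'E'
from h import *
p=pitch()
go((.5903,.3448),31.6,.009,4.1,back=.115);go((.5903,.3448),31.6,.009,4.1,back=-.004)
E
```

```text
time: 15.6
tcp_pos: [0.3756, 0.2133, 0.2235]
tool_rot: [0.962, 0.272, 0.035, -0.009]
force: [0.5, -0.1, -1.0]
gripper_width: 0.0172
gripper_force: 61.0
edge [(124.5, -21.1), (124.5, -19.8), (124.5, -17.3), (125.5, -21.3), (124.5, -20.9)] pitch 4.07
d [-0.001, 0.0007, 0.0001] r [0.1, -0.05, -0.02] dist 0.001
d [0.1177, 0.0006, 0.0087] r [0.1, -0.05, -0.02] dist 0.118
```

```bash
python3 -m jog '[{"dx":0.03,"dy":0.0006,"dz":0.002,"rx":0,"ry":0,"rz":0,"grip":1},{"dx":0.06,"dy":0.0006,"dz":0.0043,"rx":0,"ry":0,"rz":0,"grip":1},{"dx":0.09,"dy":0.0006,"dz":0.0065,"rx":0,"ry":0,"rz":0,"grip":1},{"dx":0.118,"dy":0.0006,"dz":0.0086,"rx":0,"ry":0,"rz":0,"grip":1},{"dx":0.118,"dy":0.0006,"dz":0.0086,"rx":0,"ry":0,"rz":0,"grip":1}]'
python3 -m jog '[{"dx":0,"dy":0,"dz":-0.007,"rx":0,"ry":0,"rz":0,"grip":1},{"dx":0,"dy":0,"dz":-0.015,"rx":0,"ry":0,"rz":0,"grip":1},{"dx":0,"dy":0,"dz":-0.03,"rx":0,"ry":0,"rz":0,"grip":1},{"dx":0,"dy":0,"dz":-0.055,"rx":0,"ry":0,"rz":0,"grip":1},{"dx":0,"dy":0,"dz":-0.08,"rx":0,"ry":0,"rz":0,"grip":1}]'
python3 -m jog '[{"dx":0,"dy":0,"dz":0,"rx":0,"ry":0,"rz":0,"grip":1},{"dx":0,"dy":0,"dz":0,"rx":0,"ry":0,"rz":0,"grip":1}]'
python3 - <<'E'
from fit import *
p=pitch("w8"); b=cv2.imread("pics/w8.png"); print(b[80:140,285:288].mean((1,)).astype(int).tolist())
tr=tray((.615,-.3663,np.radians(-35.3)))
E
```

```text
time: 16.15
tcp_pos: [0.4787, 0.277, 0.2246]
tool_rot: [0.961, 0.273, 0.037, -0.009]
force: [0.0, 0.4, -0.9]
gripper_width: 0.0171
gripper_force: 61.1
time: 16.65
tcp_pos: [0.4708, 0.272, 0.3048]
tool_rot: [0.962, 0.272, 0.035, -0.009]
force: [0.9, 0.6, -2.0]
gripper_width: 0.017
gripper_force: 60.9
time: 16.85
tcp_pos: [0.4709, 0.2724, 0.3039]
tool_rot: [0.961, 0.273, 0.035, -0.01]
force: [-0.9, 1.2, -3.2]
gripper_width: 0.0172
gripper_force: 60.9
edge [(124.5, -16.8), (125.5, -21.9), (124.5, -17.0), (125.5, -28.2), (125.5, -29.5)] pitch 4.5
[[82, 137, 223], [81, 137, 222], [80, 135, 221], [82, 137, 222], [83, 137, 222], [80, 137, 223], [83, 138, 224], [82, 138, 225], [81, 136, 224], [81, 136, 223], [80, 134, 220], [78, 132, 218], [78, 132, 216], [77, 130, 215], [76, 127, 210], [69, 117, 199], [63, 108, 185], [59, 99, 173], [51, 84, 150], [52, 77, 128], [86, 101, 128], [120, 132, 144], [149, 159, 165], [174, 185, 191], [189, 202, 207], [195, 207, 213], [196, 209, 215], [196, 209, 215], [196, 209, 215], [197, 209, 215], [195, 208, 214], [196, 209, 214], [197, 210, 214], [197, 210, 215], [196, 209, 215], [196, 209, 214], [197, 209, 216], [197, 210, 216], [196, 209, 214], [197, 209, 216], [197, 209, 215], [197, 209, 215], [198, 210, 216], [196, 209, 214], [185, 198, 204], [164, 177, 183], [124, 144, 161], [95, 134, 166], [90, 144, 186], [98, 160, 205], [107, 171, 216], [111, 176, 222], [110, 177, 223], [113, 180, 225], [113, 178, 224], [110, 176, 221], [106, 170, 215], [100, 161, 206], [93, 152, 196], [86, 143, 186]]
top [ 0.6157 -0.3666] -35.18 0.786
scene [ 0.614  -0.3666] -35.06 0.754
both [ 0.6154 -0.3658] -34.95 0.768
```

```bash
cat >> h.py <<'E'
def strip(b):
    "plaque centre ahead of blade centre (blade model), from the bare steel strip, mm"
    i=b[60:140,280:290].astype(float).mean(1); steel=(i[:,0]>.85*i[:,2])&(i[:,0]>120); k=np.where(steel)[0]; top,bot=60+k.min(),61+k.max()
    th=np.radians(max(0,np.degrees((bot-115.2)/131))); c=optics.camera_model("wrist"); K=np.array(c["mtx"]); A=np.array(c["tool_from_camera"])
    n=np.array([np.sin(th),0,np.cos(th)]); n=np.array([-np.sin(th),0,np.cos(th)])  # blade normal in tool frame
    P0=np.array([.079*np.cos(th)-.0572*np.sin(th),0,.155+.079*np.sin(th)+.0572*np.cos(th)])
    X=[]
    for v in(top,bot):
        r=A[:3,:3]@np.linalg.inv(K)@[285,v,1]; o=A[:3,3]; X.append(o+r*((P0-o)@n)/(r@n))
    L=np.linalg.norm(X[0]-X[1])*1000; print("rows",top,bot,"strip mm",round(L,1),"plaque ahead",round(L-2.5,1)); return L-2.5
E
python3 - <<'E'
from h import *
strip(cv2.imread("pics/w5.png")); strip(cv2.imread("pics/w8.png"))
tr=(.615,-.3663,np.radians(-35.2)); c=slot(tr,-.012,0)
go((.56,-.0),0,.11,4.2); go(c,-35.2,.06,4.2,back=.17)
E
```

```text
rows 90 119 strip mm 13.8 plaque ahead 11.3
rows 101 126 strip mm 12.4 plaque ahead 9.9
d [-0.1825, 0.2063, -0.0352] r [-2.17, 0.12, 31.56] dist 0.278
d [-0.3394, 0.3252, 0.0041] r [-4.71, 0.08, 66.67] dist 0.47
```

```bash
python3 -m jog '[{"dx":-0.015,"dy":0.015,"dz":-0.01,"rx":-0.2,"ry":0,"rz":2,"grip":1},{"dx":-0.04,"dy":0.045,"dz":-0.02,"rx":-0.5,"ry":0,"rz":7,"grip":1},{"dx":-0.07,"dy":0.08,"dz":-0.03,"rx":-0.9,"ry":0,"rz":12.5,"grip":1},{"dx":-0.1,"dy":0.115,"dz":-0.035,"rx":-1.3,"ry":0,"rz":18,"grip":1},{"dx":-0.13,"dy":0.15,"dz":-0.035,"rx":-1.6,"ry":0,"rz":23,"grip":1}]' | head -2
python3 -m jog '[{"dx":-0.033,"dy":0.036,"dz":0,"rx":-0.2,"ry":0,"rz":5,"grip":1},{"dx":-0.066,"dy":0.072,"dz":0,"rx":-0.7,"ry":0,"rz":11,"grip":1},{"dx":-0.099,"dy":0.106,"dz":0.005,"rx":-1.1,"ry":0,"rz":17,"grip":1},{"dx":-0.12,"dy":0.13,"dz":0.01,"rx":-1.4,"ry":0,"rz":21,"grip":1},{"dx":-0.13,"dy":0.145,"dz":0.012,"rx":-1.6,"ry":0,"rz":23,"grip":1}]' | head -2
python3 - <<'E'
from h import *
pitch("w9"); strip(cv2.imread("pics/w9.png"))
tr=(.615,-.3663,np.radians(-35.2)); c=slot(tr,-.012,0)
go(c,-35.2,.06,4.2,back=.17)
E
```

```text
time: 17.6
tcp_pos: [0.4369, 0.0738, 0.3288]
time: 18.1
tcp_pos: [0.33, -0.0886, 0.3068]
edge [(124.5, -9.3), (124.5, -10.2), (124.5, -10.7), (125.5, -22.6), (125.5, -22.9)] pitch 4.07
rows 100 126 strip mm 12.9 plaque ahead 10.4
d [0.0443, 0.0829, 0.0351] r [-1.51, 0.13, 20.28] dist 0.1
```

```bash
python3 -m jog '[{"dx":0.005,"dy":0.01,"dz":0,"rx":-0.2,"ry":0,"rz":3,"grip":1},{"dx":0.015,"dy":0.03,"dz":0.005,"rx":-0.6,"ry":0,"rz":8,"grip":1},{"dx":0.028,"dy":0.055,"dz":0.015,"rx":-1,"ry":0,"rz":14,"grip":1},{"dx":0.038,"dy":0.074,"dz":0.025,"rx":-1.4,"ry":0.1,"rz":18,"grip":1},{"dx":0.044,"dy":0.083,"dz":0.035,"rx":-1.5,"ry":0.1,"rz":20.3,"grip":1}]' | head -2
python3 -m jog '[{"dx":0,"dy":0,"dz":0,"rx":0,"ry":0,"rz":0,"grip":1},{"dx":0,"dy":0,"dz":0,"rx":0,"ry":0,"rz":0,"grip":1}]' | head -2
python3 - <<'E'
from fit import *
tr=(.615,-.3663,np.radians(-35.2)); 
plaques(tr,.049,("scene",),.4)
plaques(tr,.005,("scene",),.4)
c=slot(tr,-.012,0)
go(c,-35.2,.045,4.2,back=.17); go(c,-35.2,.045,4.2)
E
```

```text
time: 18.65
tcp_pos: [0.3572, -0.1807, 0.2751]
time: 18.85
tcp_pos: [0.3562, -0.1791, 0.2755]
scene 0.73 in tray x,y -0.1733 0.0103 dyaw 0.1 iou 0.92
scene 0.68 in tray x,y 0.0029 0.1368 dyaw 1.8 iou 0.79
scene 0.9 in tray x,y 0.0073 0.1009 dyaw 1.7 iou 0.79
scene 0.56 in tray x,y -0.1742 -0.0329 dyaw -0.7 iou 0.92
d [-0.0013, 0.0043, 0.0161] r [-0.1, -0.06, 0.46] dist 0.017
d [0.1683, 0.0057, 0.0288] r [-0.1, -0.06, 0.46] dist 0.171
```

```bash
python3 -m jog '[{"dx":0,"dy":0.008,"dz":0.0161,"rx":0,"ry":0,"rz":0.4,"grip":1},{"dx":0.01,"dy":0.008,"dz":0.017,"rx":0,"ry":0,"rz":0.4,"grip":1},{"dx":0.03,"dy":0.008,"dz":0.0185,"rx":0,"ry":0,"rz":0.4,"grip":1},{"dx":0.055,"dy":0.008,"dz":0.0205,"rx":0,"ry":0,"rz":0.4,"grip":1},{"dx":0.08,"dy":0.008,"dz":0.022,"rx":0,"ry":0,"rz":0.4,"grip":1}]' | head -2
python3 -m jog '[{"dx":0.025,"dy":0,"dz":0.002,"rx":0,"ry":0,"rz":0,"grip":1},{"dx":0.048,"dy":0,"dz":0.0037,"rx":0,"ry":0,"rz":0,"grip":1},{"dx":0.068,"dy":0,"dz":0.005,"rx":0,"ry":0,"rz":0,"grip":1},{"dx":0.082,"dy":0,"dz":0.006,"rx":0,"ry":0,"rz":0,"grip":1},{"dx":0.089,"dy":0,"dz":0.0065,"rx":0,"ry":0,"rz":0,"grip":1}]' | head -2
python3 -m jog '[{"dx":0,"dy":0,"dz":0,"rx":0,"ry":0,"rz":0,"grip":1},{"dx":0,"dy":0,"dz":0,"rx":0,"ry":0,"rz":0,"grip":1}]' | head -2
python3 - <<'E'
from fit import *
tr=(.615,-.3663,np.radians(-35.2)); 
plaques(tr,.034,("scene",),.4)
th=pitch("w10"); strip(cv2.imread("pics/w10.png"))
c=slot(tr,-.009,0)
go(c,-35.2,.045,4.2); go(c,-35.2,.013,4.2)
E
```

```text
time: 19.55
tcp_pos: [0.4198, -0.2324, 0.2603]
time: 20.05
tcp_pos: [0.4925, -0.2839, 0.2603]
time: 20.25
tcp_pos: [0.4908, -0.2832, 0.2598]
scene 0.9 in tray x,y -0.0042 0.0039 dyaw -1.2 iou 0.87
scene 0.62 in tray x,y 0.0049 0.1239 dyaw 0.4 iou 0.77
edge [(126.5, -26.8), (126.5, -31.5), (126.5, -32.1), (127.5, -33.3), (126.5, -28.9)] pitch 4.94
rows 102 128 strip mm 13.1 plaque ahead 10.6
d [0.0026, -0.0037, 0.0002] r [-0.06, -0.02, -0.02] dist 0.005
d [0.0002, -0.0037, 0.0321] r [-0.06, -0.02, -0.02] dist 0.032
```

```bash
python3 - <<'E'
from h import *
tr=(.615,-.3663,np.radians(-35.2)); c=slot(tr,-.0085,-.003)
go(c,-35.2,.045,4.8); go(c,-35.2,.0135,4.8)
E
```

```text
d [0.0015, -0.0007, 0.0002] r [-0.06, 0.58, -0.02] dist 0.002
d [-0.0009, -0.0007, 0.0316] r [-0.06, 0.58, -0.02] dist 0.032
```

```bash
python3 -m jog '[{"dx":0.001,"dy":-0.001,"dz":0,"rx":0,"ry":0.58,"rz":0,"grip":1},{"dx":0.0,"dy":-0.001,"dz":0.013,"rx":0,"ry":0.58,"rz":0,"grip":1},{"dx":-0.0005,"dy":-0.001,"dz":0.024,"rx":0,"ry":0.58,"rz":0,"grip":1},{"dx":-0.001,"dy":-0.001,"dz":0.0305,"rx":0,"ry":0.58,"rz":0,"grip":1},{"dx":-0.001,"dy":-0.001,"dz":0.0315,"rx":0,"ry":0.58,"rz":0,"grip":1}]'
python3 -m jog '[{"dx":0,"dy":0,"dz":0,"rx":0,"ry":0,"rz":0,"grip":1},{"dx":0,"dy":0,"dz":0,"rx":0,"ry":0,"rz":0,"grip":1}]'
python3 - <<'E'
from fit import *
tr=(.615,-.3663,np.radians(-35.2)); 
plaques(tr,.005,("scene",),.4)
th=pitch("w11"); strip(cv2.imread("pics/w11.png"))
c=slot(tr,-.009,-.003)
go(c,-35.2,.0135,4.8); go(c,-35.2,.0135,4.8,back=.15)
E
```

```text
time: 20.9
tcp_pos: [0.4924, -0.2835, 0.2269]
tool_rot: [0.952, -0.302, 0.039, 0.012]
force: [-0.2, 1.2, -1.5]
gripper_width: 0.0173
gripper_force: 61.0
time: 21.1
tcp_pos: [0.4928, -0.2837, 0.2284]
tool_rot: [0.952, -0.302, 0.04, 0.012]
force: [0.4, 0.6, -1.5]
gripper_width: 0.0173
gripper_force: 61.0
scene 0.78 in tray x,y 0.0071 0.0998 dyaw 0.3 iou 0.76
edge [(126.5, -30.0), (126.5, -27.1), (126.5, -26.0), (126.5, -29.8), (126.5, -25.6)] pitch 4.94
rows 102 127 strip mm 12.5 plaque ahead 10.0
d [-0.001, 0.0002, 0.0002] r [-0.05, -0.05, -0.03] dist 0.001
d [-0.1504, 0.0003, -0.0125] r [-0.05, -0.05, -0.03] dist 0.151
```

Only the lifter's own weight is left on the wrist, so the plaque is standing. Withdrawing.

```bash
python3 -m jog '[{"dx":-0.02,"dy":0,"dz":-0.0016,"rx":0,"ry":0,"rz":0,"grip":1},{"dx":-0.05,"dy":0,"dz":-0.0042,"rx":0,"ry":0,"rz":0,"grip":1},{"dx":-0.085,"dy":0,"dz":-0.0071,"rx":0,"ry":0,"rz":0,"grip":1},{"dx":-0.12,"dy":0,"dz":-0.01,"rx":0,"ry":0,"rz":0,"grip":1},{"dx":-0.15,"dy":0,"dz":-0.0126,"rx":0,"ry":0,"rz":0,"grip":1}]'
python3 -m jog '[{"dx":0,"dy":0,"dz":-0.03,"rx":0,"ry":0,"rz":0,"grip":1},{"dx":0,"dy":0,"dz":-0.08,"rx":0,"ry":0,"rz":0,"grip":1},{"dx":0,"dy":0,"dz":-0.08,"rx":0,"ry":0,"rz":0,"grip":1}]' | head -2
python3 - <<'E'
from fit import *
tr=tray((.615,-.3663,np.radians(-35.3)))
plaques(tr,.005,("top","scene"))
pitch("w12")
go((.58,.02),5,.098,4.4)
E
```

```text
time: 21.75
tcp_pos: [0.3684, -0.1958, 0.2282]
tool_rot: [0.952, -0.302, 0.04, 0.012]
force: [0.0, -0.1, -1.0]
gripper_width: 0.0171
gripper_force: 61.0
time: 22.05
tcp_pos: [0.3647, -0.193, 0.3107]
top [ 0.6164 -0.3658] -34.97 0.568
scene [ 0.6144 -0.3663] -35.59 0.623
both [ 0.615  -0.3663] -35.32 0.593
top 0.63 in tray x,y 0.0055 0.1022 dyaw 1.9 iou 0.78
top 0.56 in tray x,y 0.0005 0.0027 dyaw 0.9 iou 0.89
top 0.55 in tray x,y -0.1123 -0.0139 dyaw -4.0 iou 0.28
top 0.49 in tray x,y -0.0062 -0.1065 dyaw 10.5 iou 0.33
scene 0.97 in tray x,y 0.0021 0.0026 dyaw 2.0 iou 0.78
scene 0.69 in tray x,y 0.0074 0.0982 dyaw 2.4 iou 0.78
scene 0.29 in tray x,y -0.0019 -0.1065 dyaw 13.5 iou 0.27
edge [(125.5, -8.8), (125.5, -8.4), (125.5, -8.5), (127.5, -20.5), (127.5, -20.5)] pitch 4.5
d [-0.0517, -0.2093, -0.0099] r [3.23, -0.34, -40.15] dist 0.216
```

```bash
python3 -m jog '[{"dx":-0.01,"dy":-0.042,"dz":-0.005,"rx":0.6,"ry":0,"rz":-8,"grip":1},{"dx":-0.02,"dy":-0.084,"dz":-0.01,"rx":1.3,"ry":-0.1,"rz":-16,"grip":1},{"dx":-0.03,"dy":-0.126,"dz":-0.01,"rx":1.9,"ry":-0.1,"rz":-24,"grip":1},{"dx":-0.04,"dy":-0.168,"dz":-0.01,"rx":2.6,"ry":-0.1,"rz":-32,"grip":1},{"dx":-0.05,"dy":-0.209,"dz":-0.01,"rx":3.2,"ry":-0.1,"rz":-40,"grip":1}]'|head -2
python3 - <<'E'
from h import *
go((.5447,.4508),28,.08,4.7,back=.115)
E
```

```text
time: 23.0
tcp_pos: [0.4438, 0.0088, 0.3134]
d [-0.0948, -0.3326, 0.0106] r [1.94, 0.04, -22.7] dist 0.346
```

```bash
python3 -m jog '[{"dx":-0.013,"dy":-0.045,"dz":0,"rx":0.3,"ry":0,"rz":-3,"grip":1},{"dx":-0.026,"dy":-0.09,"dz":0,"rx":0.6,"ry":0,"rz":-6,"grip":1},{"dx":-0.039,"dy":-0.135,"dz":0,"rx":0.9,"ry":0,"rz":-9,"grip":1},{"dx":-0.052,"dy":-0.18,"dz":0,"rx":1.1,"ry":0,"rz":-12,"grip":1},{"dx":-0.065,"dy":-0.225,"dz":0,"rx":1.3,"ry":0,"rz":-15,"grip":1}]'|head -2
python3 - <<'E'
from h import *
go((.5447,.4508),28,.06,4.7,back=.115)
E
```

```text
time: 23.5
tcp_pos: [0.3587, 0.2272, 0.3078]
d [-0.003, -0.1111, 0.0329] r [0.67, 0.04, -7.92] dist 0.116
```

```bash
python3 -m jog '[{"dx":-0.001,"dy":-0.035,"dz":0,"rx":0.2,"ry":0,"rz":-3,"grip":1},{"dx":-0.002,"dy":-0.07,"dz":0.01,"rx":0.4,"ry":0,"rz":-5,"grip":1},{"dx":-0.003,"dy":-0.1,"dz":0.02,"rx":0.6,"ry":0,"rz":-7,"grip":1},{"dx":-0.003,"dy":-0.111,"dz":0.033,"rx":0.7,"ry":0,"rz":-7.9,"grip":1},{"dx":-0.003,"dy":-0.111,"dz":0.033,"rx":0.7,"ry":0,"rz":-7.9,"grip":1}]'|head -2
python3 - <<'E'
from fit import *
for n in("top","scene"):
    optics.capture(n)
    for r in optics.regions_of("plaque1",n):
        w=back(n,[r["xy"]],.02)[0]
        if np.hypot(w[0]-.545,w[1]-.45)<.08 and r["mask"].sum()<3000:
            p,i=fit(PLQ,(w[0],w[1],.49),[(n,r["mask"].astype(np.float32),None)],z=.004); print(n,p[:2].round(4),np.degrees(p[2]).round(1),round(i,3))
pitch()
go((.5447,.4508),28,.0095,4.7,back=.115)
E
```

```text
time: 24.0
tcp_pos: [0.3207, 0.3308, 0.2731]
top [0.5455 0.4501] 26.8 0.947
scene [0.5449 0.4499] 27.3 0.959
edge [(126.5, -11.3), (125.5, -10.4), (125.5, -9.9), (127.5, -21.7), (127.5, -21.9)] pitch 4.94
d [-0.0047, -0.0028, 0.0509] r [-0.03, 0.0, -0.22] dist 0.051
```

```bash
python3 -m jog '[{"dx":-0.005,"dy":-0.0025,"dz":0.03,"rx":0,"ry":0.1,"rz":0.6,"grip":1},{"dx":-0.005,"dy":-0.0025,"dz":0.051,"rx":0,"ry":0.1,"rz":0.6,"grip":1},{"dx":-0.005,"dy":-0.0025,"dz":0.051,"rx":0,"ry":0.1,"rz":0.6,"grip":1},{"dx":-0.005,"dy":-0.0025,"dz":0.051,"rx":0,"ry":0.1,"rz":0.6,"grip":1}]'|head -2
python3 - <<'E'
from h import *
go((.545,.450),27.2,.0095,4.8,back=.115);go((.545,.450),27.2,.0095,4.8,back=-.008)
E
```

```text
time: 24.65
tcp_pos: [0.3201, 0.3314, 0.2243]
d [-0.0002, -0.0026, 0.0002] r [-0.08, 0.02, 0.02] dist 0.003
d [0.1224, -0.0026, 0.0104] r [-0.08, 0.02, 0.02] dist 0.123
```

```bash
python3 -m jog '[{"dx":0.0,"dy":-0.0025,"dz":0,"rx":0,"ry":0,"rz":0,"grip":1},{"dx":0.035,"dy":-0.0025,"dz":0.003,"rx":0,"ry":0,"rz":0,"grip":1},{"dx":0.07,"dy":-0.0025,"dz":0.006,"rx":0,"ry":0,"rz":0,"grip":1},{"dx":0.1,"dy":-0.0025,"dz":0.0085,"rx":0,"ry":0,"rz":0,"grip":1},{"dx":0.122,"dy":-0.0025,"dz":0.0104,"rx":0,"ry":0,"rz":0,"grip":1}]'
python3 -m jog '[{"dx":0,"dy":0,"dz":0,"rx":0,"ry":0,"rz":0,"grip":1},{"dx":0,"dy":0,"dz":-0.005,"rx":0,"ry":0,"rz":0,"grip":1},{"dx":0,"dy":0,"dz":-0.012,"rx":0,"ry":0,"rz":0,"grip":1},{"dx":0,"dy":0,"dz":-0.03,"rx":0,"ry":0,"rz":0,"grip":1},{"dx":0,"dy":0,"dz":-0.06,"rx":0,"ry":0,"rz":0,"grip":1}]'
python3 -m jog '[{"dx":0,"dy":0,"dz":-0.02,"rx":0,"ry":0,"rz":0,"grip":1},{"dx":0,"dy":0,"dz":-0.02,"rx":0,"ry":0,"rz":0,"grip":1}]'
python3 - <<'E'
from fit import *
p=pitch("w13"); strip(cv2.imread("pics/w13.png"))
tr=tray((.615,-.3663,np.radians(-35.3)))
go((.5,.0),5,.13,4.8)
E
```

```text
time: 25.15
tcp_pos: [0.4289, 0.3911, 0.2249]
tool_rot: [0.971, 0.236, 0.041, -0.011]
force: [-1.0, -0.6, -1.7]
gripper_width: 0.0172
gripper_force: 61.0
time: 25.65
tcp_pos: [0.4216, 0.3873, 0.2835]
tool_rot: [0.971, 0.236, 0.039, -0.01]
force: [-0.2, 0.8, -2.2]
gripper_width: 0.0172
gripper_force: 60.9
time: 25.85
tcp_pos: [0.4211, 0.3872, 0.3065]
tool_rot: [0.971, 0.236, 0.042, -0.012]
force: [-0.3, 0.1, -2.4]
gripper_width: 0.0169
gripper_force: 60.9
edge [(126.5, -22.6), (127.5, -19.5), (127.5, -23.1), (127.5, -25.4), (127.5, -27.7)] pitch 5.38
rows 103 128 strip mm 12.6 plaque ahead 10.1
top [ 0.6158 -0.3657] -35.11 0.608
scene [ 0.6145 -0.3663] -34.94 0.53
both [ 0.6152 -0.3659] -35.03 0.568
d [-0.2319, 0.327, -0.0618] r [-1.9, 0.11, 22.22] dist 0.406
```

```bash
python3 -m jog '[{"dx":-0.01,"dy":0.015,"dz":-0.015,"rx":-0.1,"ry":0.1,"rz":1,"grip":1},{"dx":-0.03,"dy":0.043,"dz":-0.03,"rx":-0.4,"ry":0.3,"rz":4,"grip":1},{"dx":-0.053,"dy":0.076,"dz":-0.035,"rx":-0.8,"ry":0.3,"rz":8,"grip":1},{"dx":-0.077,"dy":0.11,"dz":-0.035,"rx":-1,"ry":0.3,"rz":11.5,"grip":1},{"dx":-0.1,"dy":0.142,"dz":-0.035,"rx":-1.2,"ry":0.3,"rz":14.5,"grip":1}]'|head -2
python3 -m jog '[{"dx":-0.022,"dy":0.036,"dz":0,"rx":-0.3,"ry":0,"rz":4,"grip":1},{"dx":-0.044,"dy":0.072,"dz":0,"rx":-0.6,"ry":0,"rz":8,"grip":1},{"dx":-0.066,"dy":0.108,"dz":0,"rx":-0.9,"ry":0,"rz":12,"grip":1},{"dx":-0.085,"dy":0.142,"dz":0,"rx":-1.2,"ry":0,"rz":16,"grip":1},{"dx":-0.1,"dy":0.17,"dz":0,"rx":-1.4,"ry":0,"rz":19,"grip":1}]'|head -2
python3 - <<'E'
from h import *
tr=(.615,-.3662,np.radians(-35.2)); go(slot(tr,-.01,-.1),-35.2,.06,5,back=.17)
E
```

```text
time: 26.6
tcp_pos: [0.3947, 0.212, 0.3289]
time: 27.1
tcp_pos: [0.3345, 0.0243, 0.3198]
d [-0.0094, 0.2906, 0.0425] r [-2.86, 0.2, 28.55] dist 0.294
```

```bash
python3 -m jog '[{"dx":-0.004,"dy":0.035,"dz":0,"rx":-0.4,"ry":0,"rz":4,"grip":1},{"dx":-0.006,"dy":0.072,"dz":0,"rx":-0.8,"ry":0.1,"rz":8,"grip":1},{"dx":-0.008,"dy":0.108,"dz":0.005,"rx":-1.2,"ry":0.2,"rz":12,"grip":1},{"dx":-0.009,"dy":0.145,"dz":0.01,"rx":-1.5,"ry":0.2,"rz":16,"grip":1},{"dx":-0.0094,"dy":0.182,"dz":0.015,"rx":-1.8,"ry":0.2,"rz":19,"grip":1}]'|head -2
python3 - <<'E'
from h import *
tr=(.615,-.3662,np.radians(-35.2)); go(slot(tr,-.01,-.1),-35.2,.055,5,back=.17)
E
```

```text
time: 27.6
tcp_pos: [0.307, -0.1534, 0.3034]
d [0.0341, 0.1045, 0.0363] r [-1.24, -0.03, 9.73] dist 0.116
```

```bash
python3 -m jog '[{"dx":0.01,"dy":0.03,"dz":0.01,"rx":-0.4,"ry":0,"rz":3,"grip":1},{"dx":0.02,"dy":0.06,"dz":0.02,"rx":-0.8,"ry":0,"rz":6,"grip":1},{"dx":0.028,"dy":0.085,"dz":0.03,"rx":-1,"ry":0,"rz":8,"grip":1},{"dx":0.034,"dy":0.1,"dz":0.036,"rx":-1.2,"ry":0,"rz":9.7,"grip":1},{"dx":0.034,"dy":0.1045,"dz":0.036,"rx":-1.2,"ry":0,"rz":9.7,"grip":1}]'|head -2
python3 -m jog '[{"dx":0,"dy":0,"dz":0,"rx":0,"ry":0,"rz":0,"grip":1},{"dx":0,"dy":0,"dz":0,"rx":0,"ry":0,"rz":0,"grip":1}]' | head -2
python3 - <<'E'
from fit import *
tr=tray((.615,-.3662,np.radians(-35.2)));tr=(.615,-.3662,np.radians(-35.2))
plaques(tr,.044,("scene",),.3)
pitch("w14"); strip(cv2.imread("pics/w14.png"))
c=slot(tr,-.010,-.1)
go(c,-35.2,.045,5,back=.17); go(c,-35.2,.045,5)
E
```

```text
time: 28.1
tcp_pos: [0.296, -0.2643, 0.269]
time: 28.3
tcp_pos: [0.2967, -0.2618, 0.2699]
top [ 0.6165 -0.3646] -34.53 0.608
scene [ 0.6136 -0.3664] -35.17 0.599
both [ 0.6144 -0.3666] -34.94 0.6
scene 0.94 in tray x,y -0.0019 0.0395 dyaw 0.4 iou 0.78
scene 0.92 in tray x,y 0.0024 0.1328 dyaw -0.6 iou 0.68
scene 0.76 in tray x,y -0.1703 -0.0994 dyaw -0.8 iou 0.94
edge [(126.5, -10.2), (126.5, -9.7), (126.5, -15.1), (127.5, -21.6), (127.5, -20.7)] pitch 4.94
rows 100 128 strip mm 14.1 plaque ahead 11.6
d [-0.001, 0.0022, 0.0105] r [0.03, -0.01, 0.26] dist 0.011
d [0.1684, 0.003, 0.0254] r [0.03, -0.01, 0.26] dist 0.17
```

```bash
python3 -m jog '[{"dx":0,"dy":0.001,"dz":0.0105,"rx":0,"ry":0,"rz":0.3,"grip":1},{"dx":0.01,"dy":0.001,"dz":0.0114,"rx":0,"ry":0,"rz":0.3,"grip":1},{"dx":0.03,"dy":0.001,"dz":0.0132,"rx":0,"ry":0,"rz":0.3,"grip":1},{"dx":0.055,"dy":0.001,"dz":0.0154,"rx":0,"ry":0,"rz":0.3,"grip":1},{"dx":0.08,"dy":0.001,"dz":0.0176,"rx":0,"ry":0,"rz":0.3,"grip":1}]' | head -2
python3 -m jog '[{"dx":0.025,"dy":0,"dz":0.0022,"rx":0,"ry":0,"rz":0,"grip":1},{"dx":0.048,"dy":0,"dz":0.0042,"rx":0,"ry":0,"rz":0,"grip":1},{"dx":0.068,"dy":0,"dz":0.006,"rx":0,"ry":0,"rz":0,"grip":1},{"dx":0.082,"dy":0,"dz":0.0072,"rx":0,"ry":0,"rz":0,"grip":1},{"dx":0.088,"dy":0,"dz":0.0077,"rx":0,"ry":0,"rz":0,"grip":1}]' | head -2
python3 -m jog '[{"dx":0,"dy":0,"dz":0,"rx":0,"ry":0,"rz":0,"grip":1},{"dx":0,"dy":0,"dz":0,"rx":0,"ry":0,"rz":0,"grip":1}]' | head -2
python3 - <<'E'
from fit import *
tr=(.615,-.3663,np.radians(-35.2)); 
plaques(tr,.034,("scene",),.4)
th=pitch("w15"); strip(cv2.imread("pics/w15.png"))
c=slot(tr,-.01,-.1)
go(c,-35.2,.045,5.1); go(c,-35.2,.0135,5.1)
E
```

```text
time: 29.15
tcp_pos: [0.3644, -0.3102, 0.2598]
time: 29.65
tcp_pos: [0.4364, -0.3611, 0.2596]
time: 29.85
tcp_pos: [0.4346, -0.3603, 0.2595]
scene 0.83 in tray x,y -0.0027 0.0294 dyaw -0.1 iou 0.82
scene 0.67 in tray x,y 0.0036 0.1246 dyaw 1.2 iou 0.79
scene 0.61 in tray x,y -0.0023 -0.1011 dyaw -1.8 iou 0.81
edge [(127.5, -26.4), (128.5, -30.6), (128.5, -33.3), (128.5, -34.8), (127.5, -32.3)] pitch 5.82
rows 100 129 strip mm 14.7 plaque ahead 12.2
d [0.0006, 0.001, 0.0001] r [0.03, 0.12, -0.1] dist 0.001
d [-0.0022, 0.001, 0.0315] r [0.03, 0.12, -0.1] dist 0.032
```

```bash
python3 -m jog '[{"dx":-0.0007,"dy":0,"dz":0,"rx":0,"ry":0.65,"rz":0,"grip":1},{"dx":-0.002,"dy":0,"dz":0.013,"rx":0,"ry":0.65,"rz":0,"grip":1},{"dx":-0.003,"dy":0,"dz":0.024,"rx":0,"ry":0.65,"rz":0,"grip":1},{"dx":-0.0035,"dy":0,"dz":0.0305,"rx":0,"ry":0.65,"rz":0,"grip":1},{"dx":-0.0035,"dy":0,"dz":0.0315,"rx":0,"ry":0.65,"rz":0,"grip":1}]'
python3 -m jog '[{"dx":0,"dy":0,"dz":0,"rx":0,"ry":0,"rz":0,"grip":1},{"dx":0,"dy":0,"dz":0,"rx":0,"ry":0,"rz":0,"grip":1}]'
python3 - <<'E'
from fit import *
tr=(.615,-.3663,np.radians(-35.2)); 
plaques(tr,.005,("scene",),.4)
th=pitch("w16"); strip(cv2.imread("pics/w16.png"))
c=slot(tr,-.01,-.1)
go(c,-35.2,.0135,5.6); go(c,-35.2,.0135,5.6,back=.15)
E
```

```text
time: 30.5
tcp_pos: [0.4341, -0.3601, 0.2266]
tool_rot: [0.952, -0.303, 0.046, 0.015]
force: [-0.6, -0.2, -1.2]
gripper_width: 0.0172
gripper_force: 61.0
time: 30.7
tcp_pos: [0.4344, -0.3603, 0.2281]
tool_rot: [0.952, -0.303, 0.047, 0.015]
force: [-0.3, -0.6, -1.7]
gripper_width: 0.0171
gripper_force: 61.0
scene 0.76 in tray x,y 0.0008 -0.1013 dyaw -1.9 iou 0.8
scene 0.68 in tray x,y 0.0076 0.0987 dyaw 2.4 iou 0.85
scene 0.64 in tray x,y 0.0005 0.0043 dyaw 0.5 iou 0.83
edge [(127.5, -29.0), (127.5, -28.4), (127.5, -26.4), (127.5, -29.1), (127.5, -30.6)] pitch 5.38
rows 100 129 strip mm 14.7 plaque ahead 12.2
d [-0.0006, 0.0009, 0.0001] r [0.05, -0.07, -0.1] dist 0.001
d [-0.1499, 0.0012, -0.0147] r [0.05, -0.07, -0.1] dist 0.151
```

```bash
python3 -m jog '[{"dx":-0.02,"dy":0,"dz":-0.002,"rx":0,"ry":0,"rz":0,"grip":1},{"dx":-0.05,"dy":0,"dz":-0.0049,"rx":0,"ry":0,"rz":0,"grip":1},{"dx":-0.085,"dy":0,"dz":-0.0083,"rx":0,"ry":0,"rz":0,"grip":1},{"dx":-0.12,"dy":0,"dz":-0.0118,"rx":0,"ry":0,"rz":0,"grip":1},{"dx":-0.15,"dy":0,"dz":-0.0147,"rx":0,"ry":0,"rz":0,"grip":1}]'
python3 -m jog '[{"dx":0,"dy":0,"dz":-0.03,"rx":0,"ry":0,"rz":0,"grip":1},{"dx":0,"dy":0,"dz":-0.08,"rx":0,"ry":0,"rz":0,"grip":1},{"dx":0,"dy":0,"dz":-0.08,"rx":0,"ry":0,"rz":0,"grip":1}]' | head -2
python3 - <<'E'
from fit import *
tr=tray((.615,-.3663,np.radians(-35.3)))
plaques(tr,.005,("top","scene"))
pitch("w17")
go((.6217,-.019),-11,.09,5.4,back=.1)
E
```

```text
time: 31.35
tcp_pos: [0.31, -0.2721, 0.2278]
tool_rot: [0.952, -0.303, 0.047, 0.015]
force: [0.4, -1.2, -1.2]
gripper_width: 0.0171
gripper_force: 61.0
time: 31.65
tcp_pos: [0.305, -0.2689, 0.3095]
top [ 0.6147 -0.3674] -34.18 0.468
scene [ 0.6149 -0.3663] -35.43 0.476
both [ 0.6142 -0.3676] -35.06 0.47
top 0.93 in tray x,y -0.0038 0.0024 dyaw -2.0 iou 0.91
top 0.67 in tray x,y 0.0083 0.1023 dyaw 1.5 iou 0.8
top 0.56 in tray x,y -0.0086 -0.098 dyaw 0.3 iou 0.85
scene 0.97 in tray x,y -0.0134 -0.0979 dyaw 1.7 iou 0.72
scene 0.74 in tray x,y 0.0015 0.0035 dyaw 0.3 iou 0.91
scene 0.57 in tray x,y 0.0079 0.1018 dyaw 0.8 iou 0.87
edge [(126.5, -9.5), (127.5, -8.4), (127.5, -9.2), (128.5, -21.0), (128.5, -19.0)] pitch 5.38
d [-0.1052, -0.2875, -0.0085] r [2.42, -0.17, -24.22] dist 0.306
```

```bash
python3 - <<'E'
from h import *
im=optics.capture("scene"); cv2.imwrite("pics/s4.png",cv2.resize(im[150:275,130:220],None,fx=4.8,fy=4.8,interpolation=cv2.INTER_CUBIC))
E
```

```text
(no output)
```

View pics/s4.png

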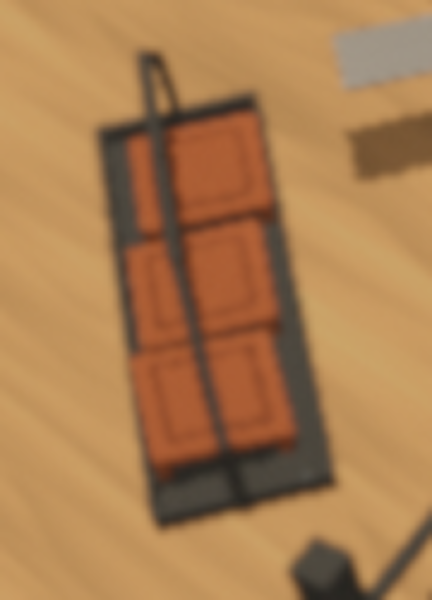

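The far plaque, at the top of the crop, has slid back against the low lip; its right edge at (270,210) is at the tray's edge. I'll nudge it forward gently with the blade's nose.

```bash
python3 - <<'E'
from h import *
tr=(.615,-.3663,np.radians(-35.2))
go(slot(tr,-.0475,-.1),-35.2,.0205,5.4,back=.085)
go(slot(tr,-.0475,-.1),-35.2,.0205,5.4,back=.045)
go(slot(tr,-.0475,-.1),-35.2,.0205,5.4,back=.048-.0475+.0475)
E
```

```text
d [0.029, 0.0008, 0.0751] r [0.1, -0.2, -0.13] dist 0.081
d [0.0688, 0.0007, 0.079] r [0.1, -0.2, -0.13] dist 0.105
d [0.0659, 0.0007, 0.0787] r [0.1, -0.2, -0.13] dist 0.103
```

```bash
python3 -m jog '[{"dx":0.015,"dy":0,"dz":0.035,"rx":0,"ry":0,"rz":0,"grip":1},{"dx":0.029,"dy":0,"dz":0.065,"rx":0,"ry":0,"rz":0,"grip":1},{"dx":0.029,"dy":0,"dz":0.0751,"rx":0,"ry":0,"rz":0,"grip":1},{"dx":0.029,"dy":0,"dz":0.0751,"rx":0,"ry":0,"rz":0,"grip":1}]'|head -2
python3 - <<'E'
from h import *
tr=(.615,-.3663,np.radians(-35.2)); pitch()
go(slot(tr,-.0475,-.1),-35.2,.0205,5.4,back=.085)
go(slot(tr,-.0475,-.1),-35.2,.0205,5.4,back=.047)
E
```

```text
time: 32.55
tcp_pos: [0.3339, -0.2898, 0.2338]
edge [(127.5, -17.6), (127.5, -14.7), (127.5, -16.3), (128.5, -19.7), (141.5, -16.0)] pitch 5.38
d [0.0002, 0.0005, -0.0001] r [0.11, -0.13, -0.17] dist 0.001
d [0.038, 0.0004, 0.0036] r [0.11, -0.13, -0.17] dist 0.038
```

```bash
python3 -m jog '[{"dx":0.01,"dy":0,"dz":0.001,"rx":0,"ry":0,"rz":0,"grip":1},{"dx":0.018,"dy":0,"dz":0.0017,"rx":0,"ry":0,"rz":0,"grip":1},{"dx":0.025,"dy":0,"dz":0.0024,"rx":0,"ry":0,"rz":0,"grip":1},{"dx":0.032,"dy":0,"dz":0.003,"rx":0,"ry":0,"rz":0,"grip":1},{"dx":0.038,"dy":0,"dz":0.0036,"rx":0,"ry":0,"rz":0,"grip":1}]'
python3 -m jog '[{"dx":-0.02,"dy":0,"dz":-0.002,"rx":0,"ry":0,"rz":0,"grip":1},{"dx":-0.06,"dy":0,"dz":-0.006,"rx":0,"ry":0,"rz":0,"grip":1},{"dx":-0.08,"dy":0,"dz":-0.04,"rx":0,"ry":0,"rz":0,"grip":1},{"dx":-0.08,"dy":0,"dz":-0.08,"rx":0,"ry":0,"rz":0,"grip":1}]'|head -2
python3 - <<'E'
from fit import *
tr=tray((.615,-.3663,np.radians(-35.3)));tr=(.615,-.3663,np.radians(-35.2))
plaques(tr,.005,("top","scene"))
go((.6217,-.019),-11,.09,5.4,back=.1)
E
```

```text
time: 33.1
tcp_pos: [0.3663, -0.3117, 0.2358]
tool_rot: [0.952, -0.303, 0.047, 0.015]
force: [-0.9, -0.1, -0.7]
gripper_width: 0.0173
gripper_force: 61.1
time: 33.5
tcp_pos: [0.2936, -0.2604, 0.2985]
top [ 0.615  -0.3656] -35.29 0.314
scene [ 0.6144 -0.3654] -35.33 0.464
both [ 0.6141 -0.3658] -35.45 0.388
top 0.87 in tray x,y 0.0096 0.1005 dyaw 0.5 iou 0.82
top 0.65 in tray x,y 0.0 -0.0994 dyaw 0.0 iou 0.88
top 0.55 in tray x,y 0.0003 -0.0007 dyaw -3.4 iou 0.88
scene 0.74 in tray x,y -0.0009 -0.0976 dyaw -0.7 iou 0.83
scene 0.64 in tray x,y 0.008 0.0995 dyaw 0.4 iou 0.83
scene 0.61 in tray x,y -0.0001 0.0042 dyaw -1.8 iou 0.86
d [-0.0925, -0.2871, -0.016] r [2.44, -0.26, -24.15] dist 0.302
```

Now all three stand well inside. Next I return the lifter to its mat.

```bash
python3 -m jog '[{"dx":-0.015,"dy":-0.045,"dz":-0.015,"rx":0.4,"ry":0,"rz":-4,"grip":1},{"dx":-0.03,"dy":-0.09,"dz":-0.015,"rx":0.8,"ry":0,"rz":-8,"grip":1},{"dx":-0.045,"dy":-0.135,"dz":-0.015,"rx":1.2,"ry":0,"rz":-12,"grip":1},{"dx":-0.058,"dy":-0.18,"dz":-0.015,"rx":1.6,"ry":-0.1,"rz":-16,"grip":1},{"dx":-0.07,"dy":-0.225,"dz":-0.015,"rx":1.9,"ry":-0.2,"rz":-19,"grip":1}]'|head -2
python3 - <<'E'
from h import *
go((.6217,-.019),-11,.05,5.4,back=.06)
E
```

```text
time: 34.4
tcp_pos: [0.3573, -0.0646, 0.3072]
d [0.037, -0.0992, 0.0465] r [0.46, -0.14, -5.0] dist 0.116
```

```bash
python3 -m jog '[{"dx":0.012,"dy":-0.033,"dz":0.01,"rx":0.2,"ry":0,"rz":-2,"grip":1},{"dx":0.025,"dy":-0.066,"dz":0.03,"rx":0.4,"ry":-0.1,"rz":-4,"grip":1},{"dx":0.037,"dy":-0.099,"dz":0.0465,"rx":0.5,"ry":-0.1,"rz":-5,"grip":1},{"dx":0.037,"dy":-0.099,"dz":0.0465,"rx":0.5,"ry":-0.1,"rz":-5,"grip":1}]'|head -2
python3 - <<'E'
from h import *
pitch()
go((.6217,-.019),-11,.015,5.4,back=.0);go((.6217,-.019),-11,.0035,5.4,back=.0)
E
```

```text
time: 34.8
tcp_pos: [0.4261, 0.02, 0.2621]
edge [(128.5, -9.2), (128.5, -9.4), (128.5, -13.1), (129.5, -19.6), (129.5, -20.4)] pitch 5.82
d [0.0557, -0.0013, 0.0387] r [0.19, 0.09, -0.03] dist 0.068
d [0.0546, -0.0013, 0.0501] r [0.19, 0.09, -0.03] dist 0.074
```

```bash
python3 -m jog '[{"dx":0.03,"dy":-0.001,"dz":0.01,"rx":0.2,"ry":0.2,"rz":0,"grip":1},{"dx":0.055,"dy":-0.001,"dz":0.03,"rx":0.2,"ry":0.2,"rz":0,"grip":1},{"dx":0.055,"dy":-0.001,"dz":0.042,"rx":0.2,"ry":0.2,"rz":0,"grip":1},{"dx":0.0545,"dy":-0.001,"dz":0.048,"rx":0.2,"ry":0.2,"rz":0,"grip":1},{"dx":0.0545,"dy":-0.001,"dz":0.05,"rx":0.2,"ry":0.2,"rz":0,"grip":1}]'
python3 -m jog '[{"dx":0,"dy":0,"dz":0,"rx":0,"ry":0,"rz":0,"grip":1},{"dx":0,"dy":0,"dz":0,"rx":0,"ry":0,"rz":0,"grip":1}]'
python3 - <<'E'
from h import *
pitch("w18")
go((.6217,-.019),-11,.003,5.5,back=.0)
E
```

```text
time: 35.35
tcp_pos: [0.4816, 0.0065, 0.2194]
tool_rot: [0.994, -0.097, 0.048, 0.003]
force: [-0.5, 1.4, -1.3]
gripper_width: 0.0168
gripper_force: 60.9
time: 35.55
tcp_pos: [0.4823, 0.0073, 0.2204]
tool_rot: [0.994, -0.096, 0.049, 0.003]
force: [0.1, 1.0, -1.1]
gripper_width: 0.0172
gripper_force: 60.9
edge [(129.5, -38.2), (129.5, -37.8), (130.5, -36.6), (130.5, -37.9), (130.5, -38.3)] pitch 6.69
d [0.0001, -0.0007, 0.003] r [-0.22, -0.17, -0.08] dist 0.003
```

```bash
python3 -m jog '[{"dx":0,"dy":0,"dz":0.001,"rx":0,"ry":0.8,"rz":0,"grip":1},{"dx":0,"dy":0,"dz":0.002,"rx":0,"ry":0.8,"rz":0,"grip":1},{"dx":0,"dy":0,"dz":0.003,"rx":0,"ry":0.8,"rz":0,"grip":1},{"dx":0,"dy":0,"dz":0.003,"rx":0,"ry":0.8,"rz":0,"grip":1}]'
python3 -m jog '[{"dx":0,"dy":0,"dz":0.001,"rx":0,"ry":0,"rz":0,"grip":1},{"dx":0,"dy":0,"dz":0.002,"rx":0,"ry":0,"rz":0,"grip":1},{"dx":0,"dy":0,"dz":0.002,"rx":0,"ry":0,"rz":0,"grip":1}]'
```

```text
time: 36.0
tcp_pos: [0.4828, 0.0072, 0.2168]
tool_rot: [0.994, -0.096, 0.056, 0.004]
force: [-0.5, 0.1, -1.6]
gripper_width: 0.0173
gripper_force: 61.0
time: 36.3
tcp_pos: [0.483, 0.0071, 0.2151]
tool_rot: [0.994, -0.096, 0.056, 0.004]
force: [-6.3, 0.7, 10.9]
gripper_width: 0.0167
gripper_force: 63.0
```

```bash
python3 -m jog '[{"dx":0,"dy":0,"dz":-0.001,"rx":0,"ry":0,"rz":0,"grip":1},{"dx":0,"dy":0,"dz":-0.001,"rx":0,"ry":0,"rz":0,"grip":0.7},{"dx":0,"dy":0,"dz":-0.001,"rx":0,"ry":0,"rz":0,"grip":0.5},{"dx":0,"dy":0,"dz":-0.001,"rx":0,"ry":0,"rz":0,"grip":0.3},{"dx":0,"dy":0,"dz":-0.001,"rx":0,"ry":0,"rz":0,"grip":0.1}]'
python3 -m jog '[{"dx":0,"dy":0,"dz":-0.001,"rx":0,"ry":0,"rz":0,"grip":0},{"dx":0,"dy":0,"dz":-0.001,"rx":0,"ry":0,"rz":0,"grip":0},{"dx":-0.003,"dy":0,"dz":-0.04,"rx":0,"ry":0,"rz":0,"grip":0},{"dx":-0.006,"dy":0,"dz":-0.09,"rx":0,"ry":0,"rz":0,"grip":0},{"dx":-0.01,"dy":0,"dz":-0.14,"rx":0,"ry":-3,"rz":0,"grip":0}]'
python3 -m jog '[{"dx":-0.01,"dy":0,"dz":-0.05,"rx":0,"ry":-3.3,"rz":0,"grip":0},{"dx":-0.01,"dy":0,"dz":-0.05,"rx":0,"ry":-3.3,"rz":0,"grip":0},{"dx":-0.01,"dy":0,"dz":-0.05,"rx":0,"ry":-3.3,"rz":0,"grip":0}]'
python3 see.py w19 lifter=.006 lifter_mat=.003
python3 - <<'E'
from h import *
print(shift([.47,.0,.40],down(-11)))
E
```

```text
time: 36.8
tcp_pos: [0.4829, 0.0071, 0.2159]
tool_rot: [0.994, -0.096, 0.056, 0.004]
force: [-0.0, 0.0, 0.2]
gripper_width: 0.0683
gripper_force: 0.0
time: 37.3
tcp_pos: [0.457, 0.0111, 0.3547]
tool_rot: [0.995, -0.097, 0.029, 0.002]
force: [0.3, 2.3, 2.0]
gripper_width: 0.0852
gripper_force: 0.0
time: 37.6
tcp_pos: [0.4449, 0.0145, 0.4037]
tool_rot: [0.995, -0.096, 0.002, -0.003]
force: [-0.1, 0.5, -0.9]
gripper_width: 0.0853
gripper_force: 0.0
[[0.9817, -0.1903, 0.0049, 0.4449], [-0.1903, -0.9817, 0.0056, 0.0145], [0.0037, -0.0064, -1.0, 0.4037], [0.0, 0.0, 0.0, 1.0]]
lifter 0.89 [320.  65.] rect [ 5.228e+02 -4.000e-01  5.380e+01  2.365e+02  7.880e+01] pxbox [296   0] [352 242]
lifter_mat 0.7 [328.  72.] rect [582.6 -45.4  38.5 103.9  78.9] pxbox [337   0] [377 116]
(array([0.0274, 0.0088, 0.0021]), array([-0.13, -0.09, -0.1 ]))
```

View pics/w19.png

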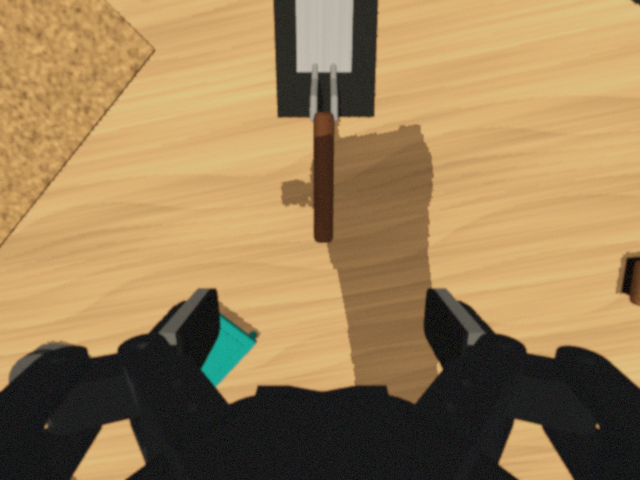

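The lifter lies flat on its mat: blade at (323,35), handle straight back. Next I re-fit the loaded tray, using the union of the tray and plaque masks, and work out the grip on the bar.

```bash
cat > tf.py <<'E'
from fit import *
def loaded(p0=(.615,-.366,np.radians(-35.2))):
    PL=[q+np.array([x,y,.005]) for x,y in((.008,.1),(0,.002),(0,-.099)) for q in PLQ]; ms=[]
    for n in("top","scene"):
        m=getmask("carrier",n,proj(n,[[p0[0],p0[1],.03]])[0])
        if m is None: continue
        for r in optics.regions_of("plaque1",n):
            w=back(n,[r["xy"]],.025)[0]
            if np.hypot(w[0]-p0[0],w[1]-p0[1])<.2 and r["mask"].sum()<3000: m=np.maximum(m,r["mask"])
        p,i=fit(TRAY+PL,p0,[(n,m,None)]); print(n,p[:2].round(4),np.degrees(p[2]).round(2),round(i,3)); ms.append(p)
    return np.mean(ms,0)
E
python3 - <<'E'
from tf import *
tr=loaded(); print(tr,proj("scene",[[tr[0],tr[1],.1]]))
g=slot(tr,0,-.04); yw=np.degrees(tr[2])+90; print(g,yw)
print(shift([g[0],g[1],.40],down(yw)))
E
```

```text
top [ 0.616  -0.3648] -34.84 0.958
scene [ 0.6136 -0.3656] -35.43 0.9
[ 0.61482134 -0.36518728 -0.61321457] [[165.9926338  192.19472957]]
(np.float64(0.591801368893999), np.float64(-0.39789937273169573)) 54.86539347009643
(array([0.2234, 0.3756, 0.0022]), array([-6.000e-02, -1.800e-01, -6.598e+01]))
```

```bash
python3 -m jog '[{"dx":0.022,"dy":0.037,"dz":0,"rx":0,"ry":0,"rz":-7,"grip":0},{"dx":0.044,"dy":0.075,"dz":0,"rx":0,"ry":0,"rz":-15,"grip":0},{"dx":0.066,"dy":0.112,"dz":0,"rx":0,"ry":0,"rz":-23,"grip":0},{"dx":0.088,"dy":0.15,"dz":0,"rx":0,"ry":0,"rz":-30,"grip":0},{"dx":0.11,"dy":0.187,"dz":0,"rx":0,"ry":0,"rz":-36,"grip":0}]'|head -2
python3 - <<'E'
from h import *
print(shift([.5918,-.398,.40],down(54.9)))
E
```

```text
time: 38.55
tcp_pos: [0.5091, -0.1663, 0.4025]
(array([-0.0088,  0.2459,  0.0022]), array([-2.000e-02, -2.000e-01, -3.321e+01]))
```

```bash
python3 -m jog '[{"dx":-0.002,"dy":0.047,"dz":0,"rx":0,"ry":0,"rz":-7,"grip":0},{"dx":-0.004,"dy":0.095,"dz":0,"rx":0,"ry":0,"rz":-14,"grip":0},{"dx":-0.006,"dy":0.142,"dz":0,"rx":0,"ry":0,"rz":-21,"grip":0},{"dx":-0.008,"dy":0.19,"dz":0,"rx":0,"ry":-0.1,"rz":-28,"grip":0},{"dx":-0.009,"dy":0.236,"dz":0,"rx":0,"ry":-0.2,"rz":-33,"grip":0}]'|head -2
python3 -m jog '[{"dx":0,"dy":0.008,"dz":0,"rx":0,"ry":0,"rz":0,"grip":0},{"dx":0,"dy":0.008,"dz":0,"rx":0,"ry":0,"rz":0,"grip":0},{"dx":0,"dy":0.008,"dz":0,"rx":0,"ry":0,"rz":0,"grip":0}]'|head -2
python3 - <<'E'
from h import *
M=T(); im=optics.capture("wrist"); cv2.imwrite("pics/w20.png",im); print(M.round(3).tolist())
tr=(.6148,-.3652,-.6132)
print("proj bar mid, ends",proj("wrist",[[*slot(tr,0,y),.15] for y in(0,-.09,.09,)],M).round().tolist())
print(shift([.5918,-.398,.305],down(54.9)), monitor.read_state()['qpos'].round(2))
E
```

```text
time: 39.05
tcp_pos: [0.5864, -0.3904, 0.402]
time: 39.35
tcp_pos: [0.5928, -0.3918, 0.4022]
[[0.583, 0.813, -0.0, 0.593], [0.813, -0.583, 0.001, -0.392], [0.0, -0.001, -1.0, 0.402], [0.0, 0.0, 0.0, 1.0]]
proj bar mid, ends [[327.0, 194.0], [327.0, 318.0], [326.0, 39.0]]
(array([-0.0061,  0.003 ,  0.0976]), array([-0.01, -0.05, -0.49])) [ 0.11  0.67  0.71  1.39 -0.44  1.24  0.23]
```

View pics/w20.png

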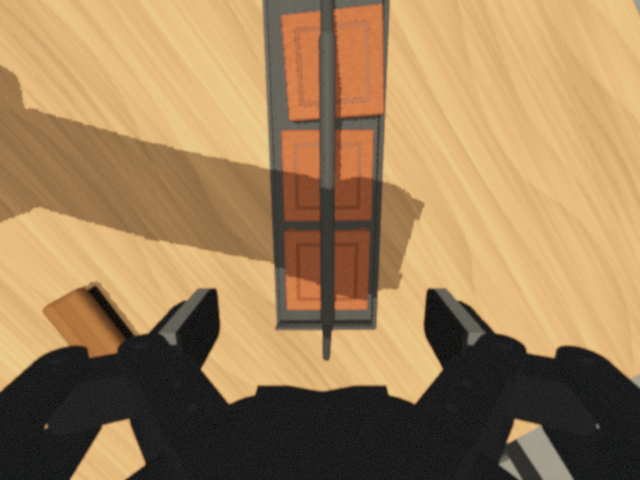

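The bar runs down column 327, as projected, and all three plaques stand inside the lips. Descending to grip.

```bash
python3 -m jog '[{"dx":-0.006,"dy":0.003,"dz":0.04,"rx":0,"ry":0,"rz":-0.5,"grip":0},{"dx":-0.006,"dy":0.003,"dz":0.08,"rx":0,"ry":0,"rz":-0.5,"grip":0},{"dx":-0.006,"dy":0.003,"dz":0.0976,"rx":0,"ry":0,"rz":-0.5,"grip":0},{"dx":-0.006,"dy":0.003,"dz":0.0976,"rx":0,"ry":0,"rz":-0.5,"grip":0.3},{"dx":-0.006,"dy":0.003,"dz":0.0976,"rx":0,"ry":0,"rz":-0.5,"grip":0.6}]'|head -2
python3 -m jog '[{"dx":0,"dy":0,"dz":0,"rx":0,"ry":0,"rz":0,"grip":0.8},{"dx":0,"dy":0,"dz":0,"rx":0,"ry":0,"rz":0,"grip":1},{"dx":0,"dy":0,"dz":0,"rx":0,"ry":0,"rz":0,"grip":1},{"dx":0,"dy":0,"dz":0,"rx":0,"ry":0,"rz":0,"grip":1},{"dx":0,"dy":0,"dz":0,"rx":0,"ry":0,"rz":0,"grip":1}]'
python3 - <<'E'
from h import *
tr=(.6148,-.3652,-.6132); print(T().round(4).tolist())
im=optics.capture("wrist"); cv2.imwrite("pics/w21.png",im)
print("proj",proj("wrist",[[*slot(tr,0,y),.15] for y in(0,.09)]).round().tolist())
E
```

```text
time: 39.9
tcp_pos: [0.5921, -0.399, 0.3069]
time: 40.4
tcp_pos: [0.5917, -0.3993, 0.3062]
tool_rot: [0.888, 0.461, 0.001, 0.0]
force: [-3.4, 2.8, 7.5]
gripper_width: 0.0077
gripper_force: 58.6
[[0.5755, 0.8178, 0.0011, 0.5917], [0.8178, -0.5755, 0.0001, -0.3993], [0.0007, 0.0009, -1.0, 0.3062], [0.0, 0.0, 0.0, 1.0]]
proj [[321.0, 211.0], [321.0, -79.0]]
```

```bash
python3 -m jog '[{"dx":0,"dy":0,"dz":-0.005,"rx":0,"ry":0,"rz":0,"grip":1},{"dx":0,"dy":0,"dz":-0.012,"rx":0,"ry":0,"rz":0,"grip":1},{"dx":0,"dy":0,"dz":-0.02,"rx":0,"ry":0,"rz":0,"grip":1},{"dx":0,"dy":0,"dz":-0.03,"rx":0,"ry":0,"rz":0,"grip":1},{"dx":0,"dy":0,"dz":-0.03,"rx":0,"ry":0,"rz":0,"grip":1}]'
cat > bar.py <<'E'
from tf import *
s=monitor.read_state(); print("F",s['force'].round(1),"tq",s['torque'].round(2),"w",round(s['gripper_width'],4),s['tcp_pos'].round(4))
# tilt about tool y: bar centre row/col profile in the wrist image
b=optics.capture("wrist"); cv2.imwrite("pics/wl.png",b)
for v in(20,60,100,140,180,210):
    g=b[v:v+6].mean((0,2)); print(v,(260+np.where(g[260:380]<75)[0][[0,-1]]).tolist() if (g[260:380]<75).any() else None,end=" ")
print()
E
python3 bar.py
```

```text
time: 40.95
tcp_pos: [0.5919, -0.3995, 0.3371]
tool_rot: [0.888, 0.461, 0.001, 0.001]
force: [-0.5, -0.1, -7.0]
gripper_width: 0.0079
gripper_force: 58.4
F [-0.5 -0.1 -7. ] tq [-0.24  0.1  -0.01] w 0.0079 [ 0.5919 -0.3995  0.3371]
20 [335, 335] 60 [335, 335] 100 [334, 379] 140 [334, 335] 180 [260, 334] 210 [260, 334]
```

```bash
cat > tilt.py <<'E'
from h import *
def rays(n):
    optics.capture(n); out=[]
    K,d,W=cam(n)
    for r in optics.regions_of("plaque1",n):
        if r["score"]<.3 or r["mask"].sum()>3000: continue
        c=cv2.boundingRect(r["mask"].astype(np.uint8)); u=(c[0]+c[2]/2-.5,c[1]+c[3]/2-.5)
        p=cv2.undistortPoints(np.array([[u]],float),K,d)[0,0]; v=W[:3,:3]@[*p,1]; out.append((W[:3,3],v/np.linalg.norm(v),round(r["score"],2)))
    return out
A,B=rays("top"),rays("scene")
for a in A:
    for b in B:
        t=np.linalg.lstsq(np.c_[a[1],-b[1]],b[0]-a[0],rcond=None)[0]; P,Q=a[0]+t[0]*a[1],b[0]+t[1]*b[1]; m=(P+Q)/2
        if np.linalg.norm(P-Q)<.012 and .0<m[2]<.3: print(m.round(3),"gap",np.linalg.norm(P-Q).round(3),a[2],b[2])
E
python3 tilt.py
```

```text
[0.314 0.185 0.009] gap 0.004 0.96 0.85
[ 0.679 -0.286  0.05 ] gap 0.0 0.93 0.72
[0.467 0.69  0.009] gap 0.002 0.93 0.63
[ 0.63  -0.338  0.082] gap 0.001 0.48 0.89
[ 0.534 -0.491  0.009] gap 0.003 0.42 0.64
```

```bash
python3 -m jog '[{"dx":0,"dy":0,"dz":-0.015,"rx":0,"ry":0,"rz":0,"grip":1},{"dx":0,"dy":0,"dz":-0.04,"rx":0,"ry":0,"rz":0,"grip":1},{"dx":0,"dy":0,"dz":-0.07,"rx":0,"ry":0,"rz":0,"grip":1},{"dx":0,"dy":0,"dz":-0.098,"rx":0,"ry":0,"rz":0,"grip":1},{"dx":0,"dy":0,"dz":-0.116,"rx":0,"ry":0,"rz":0,"grip":1}]'
python3 - <<'E'
from h import *
print(shift([.53,-.28,.453],down(97.8)))
E
python3 bar.py
```

```text
time: 41.7
tcp_pos: [0.5914, -0.3995, 0.4547]
tool_rot: [0.888, 0.461, 0.001, 0.001]
force: [0.9, -0.1, -7.1]
gripper_width: 0.0079
gripper_force: 58.7
(array([ 0.0624, -0.119 ,  0.0014]), array([  0.17,   0.05, -42.95]))
F [ 0.9 -0.1 -7.1] tq [-0.29  0.08 -0.02] w 0.0079 [ 0.5914 -0.3995  0.4547]
20 None 60 [335, 335] 100 [335, 379] 140 [334, 334] 180 [260, 334] 210 [260, 334]
```

```bash
python3 -m jog '[{"dx":0.005,"dy":-0.01,"dz":0,"rx":0,"ry":0,"rz":-2.5,"grip":1},{"dx":0.015,"dy":-0.028,"dz":0,"rx":0,"ry":0,"rz":-8,"grip":1},{"dx":0.026,"dy":-0.05,"dz":0,"rx":0,"ry":0,"rz":-14,"grip":1},{"dx":0.036,"dy":-0.07,"dz":0,"rx":0,"ry":0,"rz":-20,"grip":1},{"dx":0.045,"dy":-0.085,"dz":0,"rx":0,"ry":0,"rz":-26,"grip":1}]'|head -2
python3 - <<'E'
from h import *
print(shift([.53,-.28,.453],down(97.8)))
E
```

```text
time: 42.25
tcp_pos: [0.5472, -0.3126, 0.4513]
(array([ 0.0295, -0.022 , -0.0017]), array([  0.02,  -0.02, -16.68]))
```

```bash
python3 -m jog '[{"dx":0.01,"dy":-0.008,"dz":0,"rx":0,"ry":0,"rz":-6,"grip":1},{"dx":0.02,"dy":-0.015,"dz":-0.001,"rx":0,"ry":0,"rz":-11,"grip":1},{"dx":0.0295,"dy":-0.022,"dz":-0.0017,"rx":0,"ry":0,"rz":-15,"grip":1},{"dx":0.0295,"dy":-0.022,"dz":-0.0017,"rx":0,"ry":0,"rz":-16.7,"grip":1},{"dx":0.0295,"dy":-0.022,"dz":-0.0017,"rx":0,"ry":0,"rz":-16.7,"grip":1}]'|head -2
python3 - <<'E'
from fit import *
print(shift([.582,-.035,.453],down(97.8)))
# hook geometry fit: post+arm+tip silhouette in both cameras; frame at post axis, x towards post (tip at -x)
HOOK=[np.array([[.055*np.cos(a),.055*np.sin(a),z] for a in np.linspace(0,6.28,16) for z in(0,.008)]),box(-.012,.012,-.012,.012,0,.31),rod([-.164,0,.245],[0,0,.245],.005),rod([-.164,0,.245],[-.164,0,.273],.005)]
for n in("top","scene"):
    m=getmask("hook_seat",n,proj(n,[[.8,.03,.1]])[0])
    if m is None: print(n,"none");continue
    p,i=fit(HOOK,(.824,.0395,.136),[(n,m,None)]); print(n,p[:2].round(4),np.degrees(p[2]).round(1),round(i,3),"seat",(p[:2]-.13*np.array([np.cos(p[2]),np.sin(p[2])])).round(4))
E
python3 tilt.py
```

```text
time: 42.75
tcp_pos: [0.5309, -0.2812, 0.4532]
(array([2.373e-01, 8.300e-02, 2.000e-04]), array([ 0.05,  0.01, -0.25]))
top [0.8252 0.0372] 9.4 0.893 seat [0.6969 0.016 ]
scene [0.8251 0.0402] 8.9 0.93 seat [0.6966 0.0202]
[0.314 0.185 0.008] gap 0.002 0.82 0.87
[0.467 0.689 0.01 ] gap 0.0 0.82 0.82
[ 0.529 -0.24   0.164] gap 0.002 0.6 0.98
[ 0.52  -0.142  0.165] gap 0.001 0.55 0.8
```

```bash
python3 -m jog '[{"dx":0.01,"dy":0.003,"dz":0,"rx":0,"ry":0,"rz":-0.3,"grip":1},{"dx":0.03,"dy":0.01,"dz":0,"rx":0,"ry":0,"rz":-0.6,"grip":1},{"dx":0.06,"dy":0.02,"dz":0,"rx":0,"ry":0,"rz":-0.9,"grip":1},{"dx":0.095,"dy":0.033,"dz":0,"rx":0,"ry":0,"rz":-1.2,"grip":1},{"dx":0.13,"dy":0.045,"dz":0,"rx":0,"ry":0,"rz":-1.4,"grip":1}]'|head -2
python3 -m jog '[{"dx":0.03,"dy":0.012,"dz":0,"rx":0,"ry":0,"rz":0,"grip":1},{"dx":0.056,"dy":0.023,"dz":0,"rx":0,"ry":0,"rz":0,"grip":1},{"dx":0.078,"dy":0.033,"dz":0,"rx":0,"ry":0,"rz":0,"grip":1},{"dx":0.092,"dy":0.039,"dz":0,"rx":0,"ry":0,"rz":0,"grip":1},{"dx":0.1,"dy":0.042,"dz":0,"rx":0,"ry":0,"rz":0,"grip":1}]'|head -2
python3 - <<'E'
from h import *
print(shift([.5846,-.0409,.455],down(99)),shift([.7031,-.0222,.455],down(99)),shift([.7031,-.0222,.411],down(99)))
E
```

```text
time: 43.65
tcp_pos: [0.5586, -0.1441, 0.453]
time: 44.15
tcp_pos: [0.5845, -0.0392, 0.4528]
(array([-0.0017, -0.0002, -0.0022]), array([ 0.02, -0.01,  0.06])) (array([-0.0019,  0.1198, -0.0021]), array([ 0.02, -0.01,  0.06])) (array([-0.0019,  0.1197,  0.0419]), array([ 0.02, -0.01,  0.06]))
```

```bash
python3 -m jog '[{"dx":-0.002,"dy":0.008,"dz":-0.002,"rx":0,"ry":0,"rz":0,"grip":1},{"dx":-0.002,"dy":0.028,"dz":-0.003,"rx":0,"ry":0,"rz":0,"grip":1},{"dx":-0.002,"dy":0.055,"dz":-0.003,"rx":0,"ry":0,"rz":0,"grip":1},{"dx":-0.002,"dy":0.082,"dz":-0.003,"rx":0,"ry":0,"rz":0,"grip":1},{"dx":-0.002,"dy":0.105,"dz":-0.003,"rx":0,"ry":0,"rz":0,"grip":1}]'
python3 -m jog '[{"dx":0,"dy":0.01,"dz":0,"rx":0,"ry":0,"rz":0,"grip":1},{"dx":0,"dy":0.015,"dz":0,"rx":0,"ry":0,"rz":0,"grip":1},{"dx":0,"dy":0.015,"dz":0,"rx":0,"ry":0,"rz":0,"grip":1}]'
python3 - <<'E'
from h import *
print(shift([.7031,-.0222,.415],down(99)))
E
python3 tilt.py
```

```text
time: 44.65
tcp_pos: [0.6898, -0.0277, 0.4559]
tool_rot: [0.65, 0.76, -0.0, 0.0]
force: [0.7, -0.8, -7.4]
gripper_width: 0.0077
gripper_force: 58.7
time: 44.95
tcp_pos: [0.7032, -0.0249, 0.4558]
tool_rot: [0.65, 0.76, -0.0, 0.0]
force: [-0.4, 0.1, -6.6]
gripper_width: 0.0077
gripper_force: 58.7
(array([0.0027, 0.0004, 0.0408]), array([-0.01,  0.02, -0.08]))
[0.69  0.111 0.168] gap 0.002 0.96 0.64
[0.467 0.69  0.009] gap 0.002 0.77 0.81
[0.315 0.193 0.018] gap 0.006 0.72 0.68
```

Free of contact over the seat. Lowering onto the hook.

```bash
python3 -m jog '[{"dx":0.002,"dy":0,"dz":0.01,"rx":0,"ry":0,"rz":0,"grip":1},{"dx":0.002,"dy":0,"dz":0.022,"rx":0,"ry":0,"rz":0,"grip":1},{"dx":0.002,"dy":0,"dz":0.033,"rx":0,"ry":0,"rz":0,"grip":1},{"dx":0.002,"dy":0,"dz":0.039,"rx":0,"ry":0,"rz":0,"grip":1},{"dx":0.002,"dy":0,"dz":0.042,"rx":0,"ry":0,"rz":0,"grip":1}]'
python3 -m jog '[{"dx":0,"dy":0,"dz":0.001,"rx":0,"ry":0,"rz":0,"grip":1},{"dx":0,"dy":0,"dz":0.002,"rx":0,"ry":0,"rz":0,"grip":1}]'
```

```text
time: 45.65
tcp_pos: [0.7028, -0.0221, 0.4128]
tool_rot: [0.65, 0.76, -0.0, -0.0]
force: [-0.2, 0.4, -6.3]
gripper_width: 0.0077
gripper_force: 58.7
time: 45.85
tcp_pos: [0.703, -0.0221, 0.4123]
tool_rot: [0.65, 0.76, 0.0, 0.0]
force: [-1.4, -0.6, -4.5]
gripper_width: 0.0079
gripper_force: 58.9
```

```bash
python3 -m jog '[{"dx":0,"dy":0,"dz":0.001,"rx":0,"ry":0,"rz":0,"grip":1},{"dx":0,"dy":0,"dz":0.001,"rx":0,"ry":0,"rz":0,"grip":1}]'
python3 -m jog '[{"dx":0,"dy":0,"dz":0.001,"rx":0,"ry":0,"rz":0,"grip":1},{"dx":0,"dy":0,"dz":0.001,"rx":0,"ry":0,"rz":0,"grip":1}]'
```

```text
time: 46.05
tcp_pos: [0.7029, -0.0222, 0.4115]
tool_rot: [0.65, 0.76, 0.0, 0.0]
force: [-1.3, -0.3, -1.9]
gripper_width: 0.0079
gripper_force: 59.2
time: 46.25
tcp_pos: [0.703, -0.0223, 0.4105]
tool_rot: [0.65, 0.76, 0.0, 0.001]
force: [-1.9, -1.3, 1.5]
gripper_width: 0.0079
gripper_force: 59.5
```

```bash
python3 -m jog '[{"dx":0,"dy":0,"dz":0,"rx":0,"ry":0,"rz":0,"grip":0.85},{"dx":0,"dy":0,"dz":0,"rx":0,"ry":0,"rz":0,"grip":0.75},{"dx":0,"dy":0,"dz":0,"rx":0,"ry":0,"rz":0,"grip":0.65},{"dx":0,"dy":0,"dz":0,"rx":0,"ry":0,"rz":0,"grip":0.6},{"dx":0,"dy":0,"dz":0,"rx":0,"ry":0,"rz":0,"grip":0.6}]'
python3 -m jog '[{"dx":0,"dy":0,"dz":0,"rx":0,"ry":0,"rz":0,"grip":0.5},{"dx":0,"dy":0,"dz":0,"rx":0,"ry":0,"rz":0,"grip":0.5},{"dx":0,"dy":0,"dz":0,"rx":0,"ry":0,"rz":0,"grip":0.5},{"dx":0,"dy":0,"dz":0,"rx":0,"ry":0,"rz":0,"grip":0.5}]'
python3 tilt.py
```

```text
time: 46.75
tcp_pos: [0.7029, -0.0221, 0.41]
tool_rot: [0.65, 0.76, 0.0, 0.0]
force: [-0.5, 0.2, -0.2]
gripper_width: 0.0344
gripper_force: 0.0
time: 47.15
tcp_pos: [0.7029, -0.0221, 0.41]
tool_rot: [0.65, 0.76, 0.0, 0.0]
force: [0.5, 1.5, -0.2]
gripper_width: 0.043
gripper_force: 0.0
[0.316 0.195 0.015] gap 0.01 0.71 0.8
[0.467 0.69  0.009] gap 0.002 0.69 0.84
[0.69  0.118 0.126] gap 0.001 0.59 0.82
```

Released: p2 sits at z 0.126 with the tray hanging. Retreating straight up.

```bash
python3 -m jog '[{"dx":0,"dy":0,"dz":-0.01,"rx":0,"ry":0,"rz":0,"grip":0.5},{"dx":0,"dy":0,"dz":-0.03,"rx":0,"ry":0,"rz":0,"grip":0.5},{"dx":0,"dy":0,"dz":-0.06,"rx":0,"ry":0,"rz":0,"grip":0.5},{"dx":0,"dy":0,"dz":-0.1,"rx":0,"ry":0,"rz":0,"grip":0.5},{"dx":0,"dy":0,"dz":-0.12,"rx":0,"ry":0,"rz":0,"grip":0.5}]'
python3 -m jog '[{"dx":-0.04,"dy":-0.03,"dz":0,"rx":0,"ry":0,"rz":0,"grip":0.5},{"dx":-0.08,"dy":-0.06,"dz":0,"rx":0,"ry":0,"rz":0,"grip":0.5},{"dx":-0.12,"dy":-0.1,"dz":0,"rx":0,"ry":0,"rz":0,"grip":0.5},{"dx":-0.16,"dy":-0.13,"dz":0,"rx":0,"ry":0,"rz":0,"grip":0.5},{"dx":-0.2,"dy":-0.15,"dz":0,"rx":0,"ry":0,"rz":0,"grip":0.5}]'
python3 -m jog '[{"dx":-0.05,"dy":0,"dz":0,"rx":0,"ry":0,"rz":0,"grip":0.5},{"dx":-0.05,"dy":0,"dz":0,"rx":0,"ry":0,"rz":0,"grip":0.5},{"dx":-0.05,"dy":0,"dz":0,"rx":0,"ry":0,"rz":0,"grip":0.5},{"dx":-0.05,"dy":0,"dz":0,"rx":0,"ry":0,"rz":0,"grip":0.5},{"dx":-0.05,"dy":0,"dz":0,"rx":0,"ry":0,"rz":0,"grip":0.5}]'|head -2
python3 tilt.py; python3 - <<'E'
from fit import *
def rect(m,n,z):
    c=max(cv2.findContours(m.astype(np.uint8),0,cv2.CHAIN_APPROX_NONE)[0],key=cv2.contourArea).reshape(-1,2)
    (x,y),(a,b),t=cv2.minAreaRect((back(n,c,z)[:,:2]*1000).astype(np.float32)); return np.round([x,y,a,b,t],1)
for n in("top","scene"):
    optics.capture(n)
    for l,z in(("lifter",.01),("lifter_mat",.003),("shoe_brush",.03),("cream_tin",.026)):
        for r in optics.regions_of(l,n)[:1]: print(n,l,round(r["score"],2),rect(r["mask"],n,z))
E
```

```text
time: 47.85
tcp_pos: [0.7026, -0.0224, 0.5344]
tool_rot: [0.65, 0.76, 0.001, 0.002]
force: [0.1, -1.0, 0.5]
gripper_width: 0.0426
gripper_force: 0.0
time: 48.35
tcp_pos: [0.5844, -0.2433, 0.5314]
tool_rot: [0.65, 0.76, 0.001, 0.001]
force: [0.8, -0.2, -0.7]
gripper_width: 0.0427
gripper_force: 0.0
time: 48.85
tcp_pos: [0.5944, -0.2901, 0.5303]
[0.468 0.69  0.006] gap 0.0 0.84 0.62
[0.317 0.185 0.009] gap 0.005 0.69 0.57
[ 0.711 -0.086  0.13 ] gap 0.002 0.68 0.84
[0.689 0.112 0.116] gap 0.002 0.58 0.82
[0.694 0.011 0.112] gap 0.001 0.55 0.75
top lifter 0.68 [623.1 -19.3  55.1  94.9  78.6]
top lifter_mat 0.57 [610.4 -20.   96.3 147.   77.1]
top shoe_brush 0.84 [ 292.9 -382.3  169.1   55.9   84.8]
top cream_tin 0.7 [296.8 383.   88.7  85.7   1.8]
scene lifter 0.75 [463.3 -20.2  27.8 131.9  81.2]
scene lifter_mat 0.76 [555.8  16.3  56.2  24.1  74.7]
scene shoe_brush 0.68 [ 300.7 -374.4  180.7   64.8   82.2]
scene cream_tin 0.84 [306.  386.3 107.5  90.8  31. ]
```

```bash
for i in 1 2 3 4; do python3 -m jog '[{"dx":0,"dy":0,"dz":0,"rx":0,"ry":0,"rz":0,"grip":0.5},{"dx":0,"dy":0,"dz":0,"rx":0,"ry":0,"rz":0,"grip":0.5},{"dx":0,"dy":0,"dz":0,"rx":0,"ry":0,"rz":0,"grip":0.5},{"dx":0,"dy":0,"dz":0,"rx":0,"ry":0,"rz":0,"grip":0.5},{"dx":0,"dy":0,"dz":0,"rx":0,"ry":0,"rz":0,"grip":0.5}]'|head -1; done
python3 - <<'E'
from h import *
a=[optics.capture("scene").astype(int) for _ in range(8)]
k=np.s_[200:340,100:330]
print([int((np.abs(x[k]-a[0][k]).max(-1)>25).sum()) for x in a])
E
python3 tilt.py
```

```text
time: 50.05
time: 50.55
time: 51.05
time: 51.55
[0, 0, 0, 0, 0, 2, 0, 3]
[ 0.708 -0.089  0.114] gap 0.005 0.8 0.56
[0.314 0.185 0.008] gap 0.002 0.8 0.79
[0.695 0.011 0.11 ] gap 0.001 0.77 0.63
[0.687 0.115 0.123] gap 0.002 0.73 0.57
[0.467 0.69  0.01 ] gap 0.001 0.56 0.88
```

It may still be rocking slightly, so I'll let it settle.

```bash
for i in $(seq 36); do python3 -m jog '[{"dx":0,"dy":0,"dz":0,"rx":0,"ry":0,"rz":0,"grip":0.5},{"dx":0,"dy":0,"dz":0,"rx":0,"ry":0,"rz":0,"grip":0.5},{"dx":0,"dy":0,"dz":0,"rx":0,"ry":0,"rz":0,"grip":0.5},{"dx":0,"dy":0,"dz":0,"rx":0,"ry":0,"rz":0,"grip":0.5},{"dx":0,"dy":0,"dz":0,"rx":0,"ry":0,"rz":0,"grip":0.5}]' >/dev/null; done
python3 tilt.py
python3 - <<'E'
from h import *
print(monitor.read_state()['time']); a=[optics.capture("scene").astype(int) for _ in range(10)]
k=np.s_[200:340,100:330]
print([int((np.abs(x[k]-a[0][k]).max(-1)>25).sum()) for x in a])
E
python3 tilt.py
```

```text
[0.313 0.183 0.006] gap 0.003 0.9 0.72
[0.688 0.117 0.12 ] gap 0.002 0.81 0.82
[0.694 0.013 0.114] gap 0.001 0.68 0.67
[0.466 0.691 0.007] gap 0.002 0.68 0.87
[ 0.712 -0.089  0.129] gap 0.003 0.67 0.95
70.35
[0, 0, 0, 0, 0, 0, 0, 0, 0, 0]
[0.314 0.184 0.008] gap 0.005 0.95 0.88
[0.468 0.689 0.013] gap 0.001 0.83 0.88
[0.687 0.114 0.119] gap 0.001 0.71 0.95
[ 0.712 -0.087  0.128] gap 0.003 0.7 0.8
[0.694 0.012 0.116] gap 0.002 0.68 0.96
```

Still, and about level. Handing in.

```bash
python3 -c "from rig import manip; print(manip.close_job())"
```

```text
the job is handed in; nothing more can be done
None
```

The job is handed in, though no verdict came back: by camera measurement the three plaques lie on the tray, which hangs still and about level on the hook, the lifter is back flat on its mat, and the brush and tin are where they were.

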